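Pin the spice shelf to its bracket with the thumbscrew

ROBOT

A 6-joint arm with a two-finger parallel gripper is mounted at the origin on the work surface. World frame = base frame: x ahead of the robot, y to its left, z up, the work surface at z = 0. Lengths are in m, angles in degrees, forces in N, time in s.
With the tool pointing down it reaches from about 0.3 to 0.85 m from the base axis. Payload 4.2 kg.
Tool frame: the origin (TCP) lies midway between the tips of the shut fingers; the grasp point (between the pads) lies 19 mm behind it; z points along the fingers, y is the direction in which the jaws open and shut (so a half turn about z gives the same grasp; the last joint's range is limited). The gripper opens to 91 mm and grips with 3 to 60 N. Pads are 32 mm wide; open, the fingers measure 118 mm over their backs; the gripper's body (76 mm by 178 mm) begins 60 mm behind the grasp point.
Start: joints at [72.938, 18.312, 89.639, -0, 72.044, -1.146], TCP at [0.158, 0.553, 0.183] pointing down, gripper open.
Joint ranges: [-177.97, 177.97], [-48.28, 115.42], [12.27, 149.76], [-77.06, 257.06], [2.81, 150.46], [-146.56, 146.56]. Speed limits (degrees/s): [147.25, 147.25, 180, 180, 180, 180].

INTERFACE

Orientations are given as a 3x3 rotation matrix whose columns are the frame's x, y, z axes.
In Python, from workcell import arm, vision gives the robot as it stands.
- The arm moves only by the shell command python3 -m jog 'ROWS' [OPENING] [FORCE]. ROWS is JSON, a list of rows, each an object of numbers: "x", "y", "z": the shift along the tool's x, y, z in cm; "yaw": the turn about the tool's z in degrees. In form: [{"x": .., "y": .., "z": .., "yaw": ..}, ...]. A call has 1 to 12 rows; each row is the pose to reach, as a shift and turn from the pose commanded when the call began, along the tool's axes at that moment; what a row does not reach only later rows make up. A row lasts 1/10 s, in which the tool goes at most 50 mm and 8.59 degrees, less where a joint would pass 70% of its speed; a pose out of reach is approached as far as the arm can. A call with a gripper value outside its range is refused whole. OPENING is the opening, from 0 (shut) to 1 (fully open), set as the call begins (- or left out, the last holds). The fingers move at their own pace and stop on an object; FORCE is the grip in N (left out, the last holds). Time passes only in rows, so rows that repeat a pose let the fingers close. It gives the time, the measured TCP pose, the force and the opening at its end, in the units of the state.
- arm.observe(): the state, without advancing time (a new reading comes with each control period).
- vision.get_image(name): name is "scene" or "top" or "wrist"; returns a dict with "pixels" (480x640x3 uint8, red, green, blue), "fx", "fy", "cx", "cy" (pixels), "rvec" (rotation vector, rad) and "tvec" (3), from world to camera coordinates, as OpenCV has them; the wrist camera has in their place "tool_from_camera" (4x4, takes a point from camera to tool coordinates, whose origin is the TCP and whose axes are the flange's). Camera axes: x right, y down, z forward; pixel columns grow to the right and rows downward; lengths in m; the calibration is good to about 2 mm. The wrist camera is an equidistant fisheye: a pixel r from the principal point sees the ray r / f radians off the axis. A picture is of the moment at which its call begins: read the wrist's pose just before it. There is no depth.
- arm.finish_job(): hands the job in, once; it reports no verdict.
The state is a dict: "clock": time; "joints": joint angles; "joint_velocities": joint speeds; "tau": joint torques, N m; "eef_pos": TCP position; "orientation": TCP orientation; "wrist_force": force on the tool from outside, world axes, zero at the start; "torque": the same for the moment, N m; "grip_width": opening from 0.0 (shut) to 1.0 (fully open).
Only numpy, scipy, OpenCV 4.12 (cv2) and the standard library are available. Lean on these libraries where they do the work, as an engineer would, in place of code of your own. Each camera call takes 0.05 s, during which the arm holds its last target.

TASK

The oak spice board has been left pulled out to one side of its white steel bracket. Push it gently back along its channel, with the two shakers staying upright on it, until the hole in the board is under the bracket's thumbscrew, then turn the thumbscrew clockwise down through the board until it is fully home, and let go. If the screw binds on the wood, line the holes up better; leave the mug and the jar alone.

Things in the scene. Friction and masses are not known exactly. Their poses are not given: they have to be found in the camera images.
- bracket: White steel bracket fixed to the counter. Origin: centre of its underside; z up, y along the channel, x across it. Base plate 108 (x) x 260 (y) mm; the board slides on it 16 mm above the counter, between rails 91.6 mm apart, 22 mm high. A bridge 108 (x) x 30 (y) mm spans the middle, underside 29 mm and top 37 mm above the counter; the thumbscrew stands in its centre.
- bracket_hole (a point): Lower mouth of the threaded hole in the middle of the bracket's bridge, on the screw's axis, 29 mm above the counter (bracket x = 0, y = 0).
- board: Loose oak board 90 (x) x 300 (y) x 10 mm, about 0.22 kg, in the channel with 0.8 mm play each side, 3 mm below the bridge. Origin: centre of its underside; axes like the bracket's. It starts 40 to 70 mm off towards the bracket's +y (robot's left): push its +y end face towards -y, or the other end if it went too far. It stays where left; in line, its ends overhang the base by 20 mm.
- board_hole (a point): Upper mouth of the 10 mm through hole in the board, at the centre of its top face (10 mm above its underside). The 8 mm screw enters without binding when this is within about 1.5 mm of the screw's axis.
- screw (a joint): Clockwise turn (from above) of the thumbscrew in rad: 0 raised, tip 30 mm above the counter inside the bridge; 4.2 end stop, fully home. Quick thread: down 4.76 mm per rad, 20 mm in all. The tip meets the board's top at about 0.84 rad and binds unless the hole is below (let go, it springs back a little; back it off before moving the board). Friction about 0.14 N m; stays where left; forces under 25 N do not press it down.
- screw_head (a point): Centre of the thumbscrew's knurled round steel head, on its upright axis: a drum 30 mm in diameter, 18 mm tall, gripped at any angle, above a neck 16 mm in diameter, 14 mm tall. This point is 80.5 mm above the counter at screw = 0 and 60.5 mm when fully home (head's underside then 14.5 mm above the bridge).
- shaker_a: Glass shaker with perforated chrome cap, 37 mm in diameter, 64 mm tall, about 0.09 kg, loose on the board, about 85 mm from its hole towards its +y end, -x side. Origin: centre of its underside; z up.
- shaker_b: Glass shaker with perforated chrome cap, 37 mm in diameter, 64 mm tall, about 0.09 kg, loose on the board, about 85 mm from its hole towards its +y end, +x side. Origin: centre of its underside; z up.
- mug: Blue ceramic mug 80 mm wide, 90 mm tall, right of the bracket; a bystander. Origin: centre of its underside.
- jar: Amber glass jar 70 mm wide, 85 mm tall, left of the bracket; a bystander. Origin: centre of its underside.

How it is judged (in metres and radians):
On the way, in this order (a step that is already met when the one before it is completed fails the run):
1. the board's hole lies under the bracket's hole (within 4 mm) (horizontal distance between board_hole and bracket_hole below 0.004 m), for 0.1 s.
2. the thumbscrew is turned down through the board, fully home (value of joint screw above 4 rad and horizontal distance between board_hole and bracket_hole below 0.004 m), for 0.2 s.
At the end, for the whole second after the job is handed in: The thumbscrew is turned at least 4.0 rad (of 4.2) down, through the board's hole, which lies within 4 mm of the bracket's hole; both shakers stand upright (within 0.2 rad) on the board, the board is at rest (all of step 2 and angle between each of shaker_a, shaker_b's own z axis and vertical below 0.2 rad and z of shaker_a in the frame of board between 0.005 and 0.016 m and z of shaker_b in the frame of board between 0.005 and 0.016 m and linear speed of board below 0.01 m/s); the robot touches nothing.
It fails at once if a shaker tips by more than 0.5 rad (angle between any of shaker_a, shaker_b's own z axis and vertical above 0.5 rad).
It fails at once if a bystander (mug, jar) is moved by more than 40 mm (distance of any of mug, jar from where it was at the start of the episode above 0.04 m).
It also fails if it takes over 72 s, if anything falls off the work surface, if the arm or the gripper's body presses on something with over 40 N, if the wrist force passes 120 N, or if a joint passes its speed limit or range.

## Working session

There is one attempt and no reset: what is moved stays moved. The work goes in short steps, Python scripts to look and compute and a shell command to move; the robot and the scene stay as the last step left them, time stands still between calls to the robot, and variables do not carry over. Pictures are saved under pics/ and viewed, and the job is handed in when it is done.

```bash
ls; mkdir -p pics; python3 - <<'E'
from workcell import arm, vision
import cv2
print(arm.observe())
for n in("scene","top","wrist"):
    d=vision.get_image(n); cv2.imwrite(f"pics/{n}0.png",d["pixels"][:,:,::-1]); print(n,{k:v for k,v in d.items() if k!="pixels"})
E
```

```text
pics
{'clock': 0.0, 'joints': array([ 7.29372532e+01,  1.83533036e+01,  8.97068991e+01,  1.41004899e-03,
        7.20436138e+01, -1.14601419e+00]), 'joint_velocities': array([ 0.04023608, -0.04519016, -0.03859649,  0.08600737,  0.03753243,
        0.0921667 ]), 'tau': array([ 2.76925595e-03, -4.12465811e+01, -2.31981969e+01,  7.29420106e-02,
        4.56075592e-02, -1.44909804e-04]), 'eef_pos': array([0.15751467, 0.55241887, 0.18200033]), 'orientation': array([[-9.61659159e-01,  2.74246888e-01, -5.54038098e-04],
       [ 2.74247441e-01,  9.61657613e-01, -1.72531633e-03],
       [ 5.96323199e-05, -1.81110978e-03, -9.99998358e-01]]), 'wrist_force': array([ 0.02896528, -0.01689571, -0.6194898 ]), 'torque': array([ 0.00219756,  0.01305109, -0.02934201]), 'grip_width': 0.9976207206543687}
scene {'fx': 472.0825564385658, 'fy': 472.0825564385658, 'cx': 321.4756947726667, 'cy': 240.47363023925254, 'rvec': array([ 2.10453351,  1.00375371, -0.44208802]), 'tvec': array([-0.34756478, -0.18584681,  1.26993588])}
top {'fx': 449.6399928891726, 'fy': 449.6399928891726, 'cx': 316.97162247782734, 'cy': 232.95125450197494, 'rvec': array([ 2.1524067 , -2.1878568 ,  0.09059806]), 'tvec': array([0.04141432, 0.54437215, 1.1539886 ])}
wrist {'fx': 371.64829954431775, 'fy': 371.64829954431775, 'cx': 317.6482932139414, 'cy': 245.371868509998, 'tool_from_camera': array([[-1.05574366e-03, -9.66290649e-01, -2.57451486e-01,
         7.43586911e-02],
       [ 9.99999423e-01, -1.07124209e-03, -8.00610648e-05,
        -7.97743470e-04],
       [-1.98430609e-04, -2.57451422e-01,  9.66291222e-01,
        -2.01906347e-01],
       [ 0.00000000e+00,  0.00000000e+00,  0.00000000e+00,
         1.00000000e+00]])}
```

View pics/scene0.png

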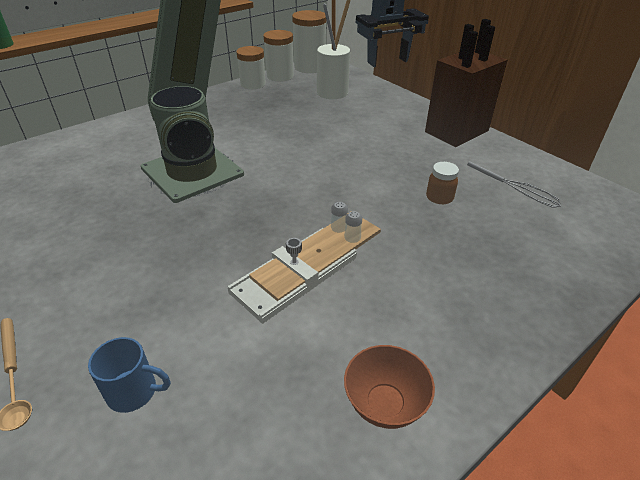

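View pics/top0.png

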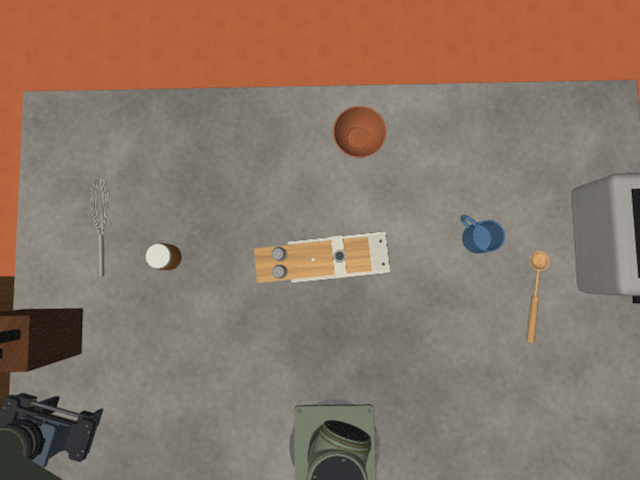

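View pics/wrist0.png

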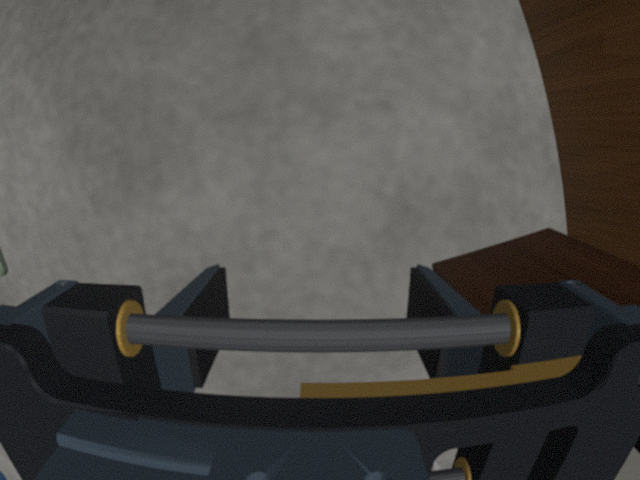

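The scene view shows the screw head at (294,243), the board hole at (319,250) and the shakers at about (340,210) and (354,220). In the top view the screw is at (339,256), the hole at (313,260), the board's left end at about x=256, the jar at (163,257) and the mug at (482,235). Next I'll enlarge the top view and measure.

```bash
cat > h.py <<'E'
import numpy as np, cv2
from workcell import arm, vision
def cam(d):
    R,_=cv2.Rodrigues(d["rvec"]); K=np.array([[d["fx"],0,d["cx"]],[0,d["fy"],d["cy"]],[0,0,1]]); return K,R,np.array(d["tvec"])
def plane(d,uv,z):
    K,R,t=cam(d); c=-R.T@t; r=R.T@np.linalg.solve(K,[uv[0],uv[1],1]); return c+r*(z-c[2])/r[2]
def proj(d,P):
    K,R,t=cam(d); q=K@(R@np.asarray(P,float)+t); return q[:2]/q[2]
def tri(d1,u1,d2,u2):
    P=[]
    for d in(d1,d2):
        K,R,t=cam(d); P.append(K@np.c_[R,t])
    X=cv2.triangulatePoints(P[0],P[1],np.array(u1,float).reshape(2,1),np.array(u2,float).reshape(2,1)); return (X[:3]/X[3]).ravel()
def crop(img,x0,y0,x1,y1,s,name):
    c=cv2.resize(img[y0:y1,x0:x1,::-1],None,fx=s,fy=s,interpolation=cv2.INTER_CUBIC)
    for x in range(x0,x1,10): cv2.putText(c,str(x),((x-x0)*s,8),0,.28,(0,0,255),1); cv2.line(c,((x-x0)*s,10),((x-x0)*s,14),(0,0,255),1)
    for y in range(y0,y1,10): cv2.putText(c,str(y),(0,(y-y0)*s+3),0,.28,(0,0,255),1)
    cv2.imwrite(name,c)
E
python3 - <<'E'
from h import *
t=vision.get_image("top"); s=vision.get_image("scene")
crop(t["pixels"],245,220,400,295,5,"pics/topc.png"); crop(s["pixels"],220,190,390,325,4,"pics/scenec.png")
p=t["pixels"].astype(int)
hsv=cv2.cvtColor(t["pixels"],cv2.COLOR_RGB2HSV)
m=((hsv[...,1]>70)&(hsv[...,0]>8)&(hsv[...,0]<25)&(hsv[...,2]>120)).astype(np.uint8); m[:, :245]=0; m[:,400:]=0; m[:225]=0;m[290:]=0
m=cv2.morphologyEx(m,cv2.MORPH_OPEN,np.ones((3,3)))
cs,_=cv2.findContours(m,0,2); c=max(cs,key=cv2.contourArea); print(cv2.boundingRect(c)); b=cv2.boxPoints(cv2.minAreaRect(c))
for q in b: print("board",q,plane(t,q,.026))
w=((hsv[...,1]<25)&(hsv[...,2]>185)).astype(np.uint8); w[:, :245]=0; w[:,400:]=0; w[:225]=0;w[290:]=0
pts=np.argwhere(w)[:,::-1].astype(np.float32); b=cv2.boxPoints(cv2.minAreaRect(pts))
for q in b: print("brk",q,plane(t,q,.02))
print("hole",plane(t,(313,260),.026),"head",plane(t,(339.5,256),.0895),tri(t,(339.5,256),s,(294,241)))
E
```

```text
(254, 241, 80, 42)
board [252.83286 247.91234] [0.5084143 0.20093   0.026    ]
board [330.49863 239.73698] [ 0.52648409 -0.00259577  0.026     ]
board [334.1589  274.50958] [ 0.4357514  -0.01040994  0.026     ]
board [256.49313 282.68494] [0.41781605 0.19166251 0.026     ]
brk [287.68805 241.11479] [0.52518085 0.10995319 0.02      ]
brk [384.74292 230.62236] [ 0.54862372 -0.14588586  0.02      ]
brk [389.14728 271.36243] [ 0.44164289 -0.15418785  0.02      ]
brk [292.0924  281.85486] [0.41841006 0.09951181 0.02      ]
hole [0.47428231 0.04398867 0.026     ] head [ 0.48103213 -0.02263515  0.0895    ] [ 0.48278726 -0.01985814  0.0931253 ]
```

View pics/topc.png

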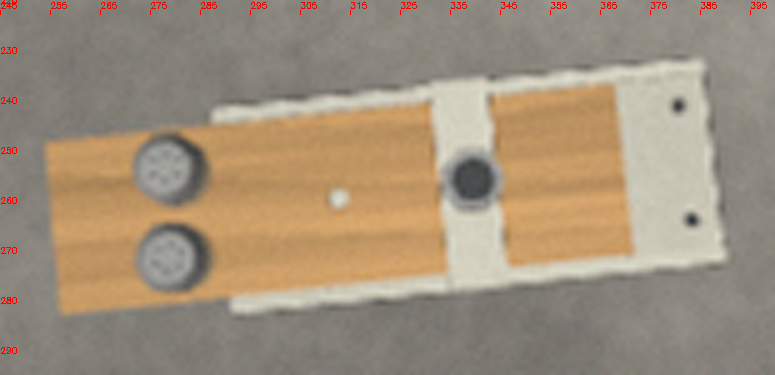

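View pics/scenec.png

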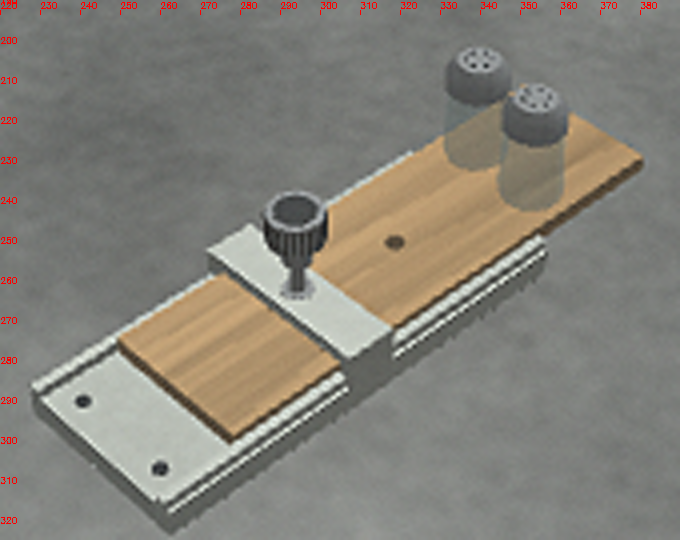

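Bracket yaw comes out at about +5.2°, the screw at about (0.482, -0.022), and the board's +y end at about (0.463, 0.196). The push needed is about 67 mm, which agrees with the stated 40–70 mm. First I'll move above the end of the board.

```bash
python3 -m jog '[{"x":-3,"y":-1.8,"yaw":6},{"x":-7,"y":-4,"yaw":14},{"x":-11,"y":-6.5,"yaw":22},{"x":-15,"y":-9,"yaw":30},{"x":-19,"y":-11.3,"yaw":38},{"x":-23,"y":-13.7,"yaw":46},{"x":-27,"y":-16,"yaw":54},{"x":-31,"y":-18.5,"yaw":61},{"x":-35,"y":-20.8,"yaw":66},{"x":-37,"y":-22,"yaw":69},{"x":-37.9,"y":-22.5,"yaw":69},{"x":-37.9,"y":-22.5,"yaw":69}]' 0.4 40; python3 - <<'E'
from h import *
print(arm.observe())
t=vision.get_image("top")
crop(t["pixels"],200,200,400,300,4,"pics/t1.png")
w=vision.get_image("wrist"); cv2.imwrite("pics/w1.png",w["pixels"][:,:,::-1])
E
```

```text
{'clock': 0.25, 'joints': array([ 7.29367986e+01,  1.83314221e+01,  8.96685942e+01,  1.64576903e-04,
        7.20440109e+01, -1.14480004e+00]), 'joint_velocities': array([ 0.02464897, -0.11119976, -0.23894268,  0.09921746,  0.02499588,
        0.1364439 ]), 'tau': array([-6.25470111e-04, -4.12088549e+01, -2.31837165e+01,  7.27259251e-02,
        4.29100043e-02, -9.47212288e-05]), 'eef_pos': array([0.15762283, 0.55272986, 0.18247929]), 'orientation': array([[-9.61653029e-01,  2.74268846e-01, -2.28086602e-04],
       [ 2.74268941e-01,  9.61652749e-01, -7.33792549e-04],
       [ 1.80836720e-05, -7.68210898e-04, -9.99999705e-01]]), 'wrist_force': array([0.41924196, 0.02610561, 0.01251582]), 'torque': array([ 0.0121696 , -0.0152914 ,  0.03985332]), 'grip_width': 1.001823104676911}$[0]: bad value
```

View pics/w1.png

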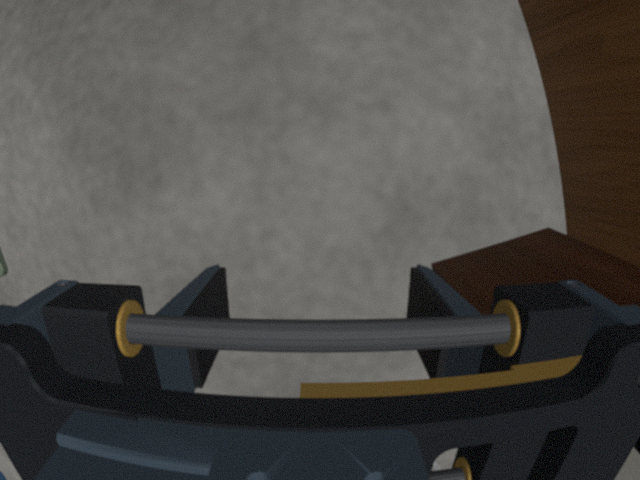

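View pics/t1.png

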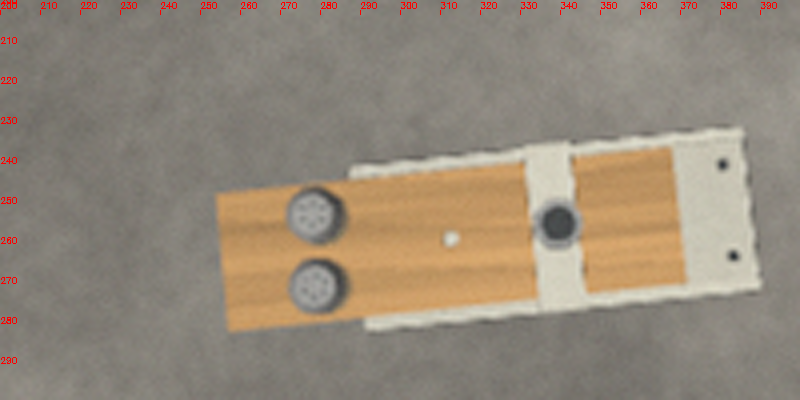

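The call was refused whole because the rows left out the "z" key, so nothing moved and the pictures are unchanged. I'll include every key this time.

```bash
python3 -m jog '[{"x":-3,"y":-1.8,"z":0,"yaw":6},{"x":-7,"y":-4,"z":0,"yaw":14},{"x":-11,"y":-6.5,"z":0,"yaw":22},{"x":-15,"y":-9,"z":0,"yaw":30},{"x":-19,"y":-11.3,"z":0,"yaw":38},{"x":-23,"y":-13.7,"z":0,"yaw":46},{"x":-27,"y":-16,"z":0,"yaw":54},{"x":-31,"y":-18.5,"z":0,"yaw":61},{"x":-35,"y":-20.8,"z":0,"yaw":66},{"x":-37,"y":-22,"z":0,"yaw":69},{"x":-37.9,"y":-22.5,"z":0,"yaw":69},{"x":-37.9,"y":-22.5,"z":0,"yaw":69}]' 0.4 40
```

```text
clock: 1.55
eef_pos: [0.4609, 0.2322, 0.1827]
orientation: [[-0.088, 0.996, -0.0], [0.996, 0.088, 0.0], [0.0, -0.0, -1.0]]
wrist_force: [-0.6, 0.3, 0.8]
grip_width: 0.401
```

```bash
python3 - <<'E'
from h import *
o=arm.observe();print(o['eef_pos'],o['orientation'][:,1],o['joints'])
t=vision.get_image("top")
E=plane(t,(255.3,265.5),.026); u=np.array([-.0906,.9959])
print("end",E, "tcp rel end along u, across", (o['eef_pos']-E)[:2]@u,(o['eef_pos']-E)[:2]@[u[1],-u[0]])
w=vision.get_image("wrist"); cv2.imwrite("pics/w2.png",w["pixels"][:,:,::-1])
E
```

```text
[0.46089905 0.23217499 0.1827404 ] [ 9.96135197e-01  8.78328590e-02 -2.41541797e-04] [2.54446961e+01 1.30108846e+01 9.71539567e+01 2.22310669e-02
 6.98421624e+01 2.03980905e+01]
end [0.46240234 0.19461873 0.026     ] tcp rel end along u, across 0.037538480721854936 0.0019054768593015179
```

View pics/w2.png

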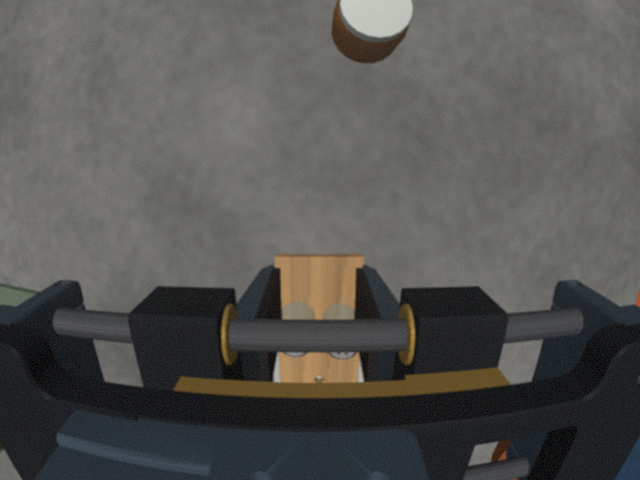

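The wrist view shows the board end at (319,255), centred between the fingers, and the jar far behind at (372,25). Now I'll lower.

```bash
python3 -m jog '[{"x":0,"y":0,"z":3,"yaw":0},{"x":0,"y":0,"z":7,"yaw":0},{"x":0,"y":0,"z":11,"yaw":0},{"x":0,"y":0,"z":14,"yaw":0},{"x":0,"y":0,"z":16,"yaw":0},{"x":0,"y":0,"z":16.7,"yaw":0},{"x":0,"y":0,"z":16.7,"yaw":0},{"x":0,"y":0,"z":16.7,"yaw":0}]'; python3 - <<'E'
from h import *
w=vision.get_image("wrist"); cv2.imwrite("pics/w3.png",w["pixels"][:,:,::-1])
E
```

```text
clock: 2.45
eef_pos: [0.461, 0.2337, 0.0169]
orientation: [[-0.09, 0.996, 0.002], [0.996, 0.09, 0.001], [0.001, 0.002, -1.0]]
wrist_force: [-0.6, 0.9, 0.7]
grip_width: 0.403
```

View pics/w3.png

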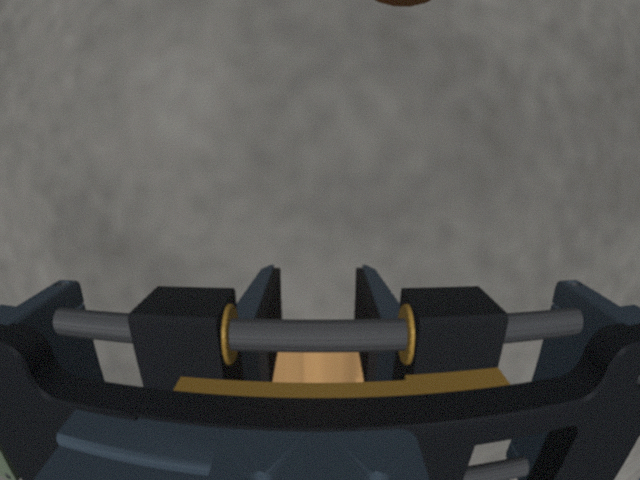

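```bash
python3 -m jog '[{"x":-0.4,"y":0,"z":0.2,"yaw":0},{"x":-0.8,"y":0,"z":0.3,"yaw":0},{"x":-1.1,"y":0,"z":0.3,"yaw":0},{"x":-1.4,"y":0,"z":0.3,"yaw":0},{"x":-1.7,"y":0,"z":0.3,"yaw":0},{"x":-2.0,"y":0,"z":0.3,"yaw":0},{"x":-2.3,"y":0,"z":0.3,"yaw":0},{"x":-2.6,"y":0,"z":0.3,"yaw":0},{"x":-2.9,"y":0,"z":0.3,"yaw":0},{"x":-3.2,"y":0,"z":0.3,"yaw":0},{"x":-3.5,"y":0,"z":0.3,"yaw":0},{"x":-3.8,"y":0,"z":0.3,"yaw":0}]'; python3 - <<'E'
from h import *
t=vision.get_image("top"); crop(t["pixels"],230,210,400,300,4,"pics/t3.png")
s=vision.get_image("scene"); crop(s["pixels"],220,150,420,300,4,"pics/s3.png")
print(arm.observe())
E
```

```text
clock: 3.7
eef_pos: [0.4638, 0.1946, 0.0128]
orientation: [[-0.089, 0.996, 0.0], [0.996, 0.089, 0.0], [0.0, 0.0, -1.0]]
wrist_force: [0.0, -0.2, 0.3]
grip_width: 0.402
{'clock': 3.8, 'joints': array([2.14376740e+01, 2.20306965e+01, 1.12269302e+02, 2.02335853e-03,
       4.57032092e+01, 1.63740255e+01]), 'joint_velocities': array([ 0.35523605,  0.03442467, -0.15404032,  0.31574365, -0.07604093,
        0.25062056]), 'tau': array([-1.40142236e-01, -3.83250940e+01, -1.67656857e+01,  3.85617139e-02,
        1.50723034e-02, -2.66768807e-02]), 'eef_pos': array([0.46381637, 0.19448427, 0.01285193]), 'orientation': array([[-8.82377709e-02,  9.96099439e-01, -6.13468859e-05],
       [ 9.96099441e-01,  8.82377712e-02,  3.06606372e-06],
       [ 8.46721684e-06, -6.08370561e-05, -9.99999998e-01]]), 'wrist_force': array([ 0.63077953,  0.03743548, -0.46329279]), 'torque': array([-0.14243835,  0.00607219, -0.04425509]), 'grip_width': 0.39932413066976286}
```

View pics/t3.png

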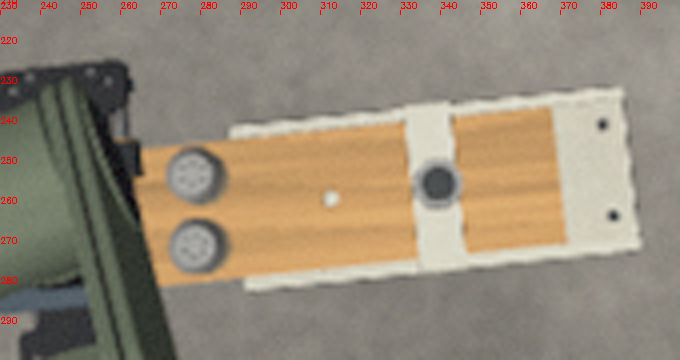

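View pics/s3.png

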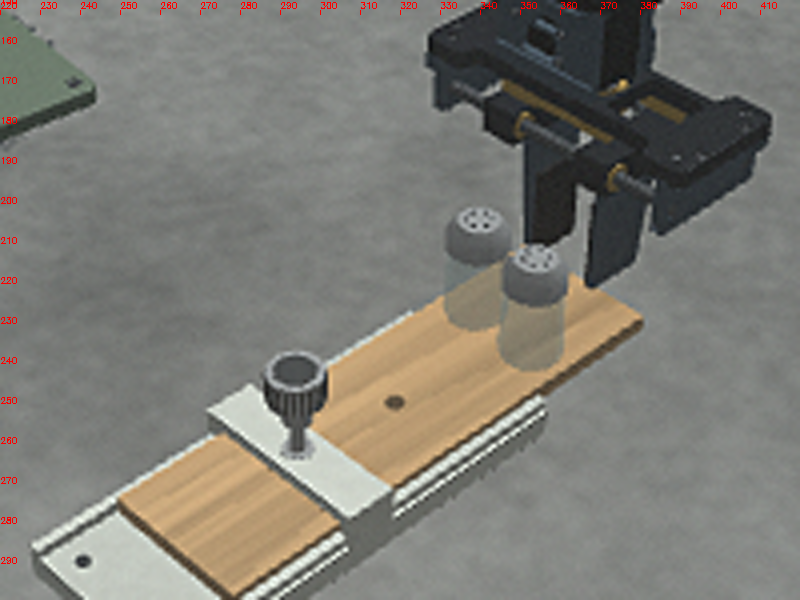

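The hole at (312.5,259.5) has not moved and there is no force, even though the TCP reads level with the end face. I'll check the finger positions against the calibration.

```bash
python3 - <<'E'
from h import *
o=arm.observe(); s=vision.get_image("scene"); R=o['orientation'];p=o['eef_pos']
img=s["pixels"].copy()
c=cv2.resize(img[180:260,310:410],None,fx=7,fy=7,interpolation=cv2.INTER_CUBIC)[:,:,::-1].copy()
def mark(P,col):
    u=proj(s,P); print(col,u); cv2.circle(c,(int((u[0]-310)*7),int((u[1]-180)*7)),3,col,-1)
mark(p,(0,0,255))
for sy in(-1,1):
  for sx in (-.016,.016): mark(p+R@[sx,sy*.0183,0],(0,255,0)); mark(p+R@[sx,sy*.032,0],(255,255,0))
u=np.array([-.0906,.9959]);a=np.array([u[1],-u[0]])
for E in ([.4615,.194],):
  for k in(-.045,.045):
    mark([*(np.array(E)+k*a),.026],(255,0,255))
cv2.imwrite("pics/s4.png",c)
t=vision.get_image("top")
print("top proj tcp",proj(t,p))
E
```

```text
(0, 0, 255) [363.4553177  224.60510388]
(0, 255, 0) [352.89395279 223.99750198]
(255, 255, 0) [348.55972553 221.29119332]
(0, 255, 0) [362.19024216 218.02582087]
(255, 255, 0) [357.86104737 215.3999813 ]
(0, 255, 0) [364.76357033 231.40893816]
(255, 255, 0) [369.31883802 234.25326534]
(0, 255, 0) [374.04154376 225.21413607]
(255, 255, 0) [378.58801928 227.97176558]
(255, 0, 255) [348.61521569 211.02268644]
(255, 0, 255) [378.0408816  228.84459535]
top proj tcp [256.07680612 265.05997793]
```

View pics/s4.png

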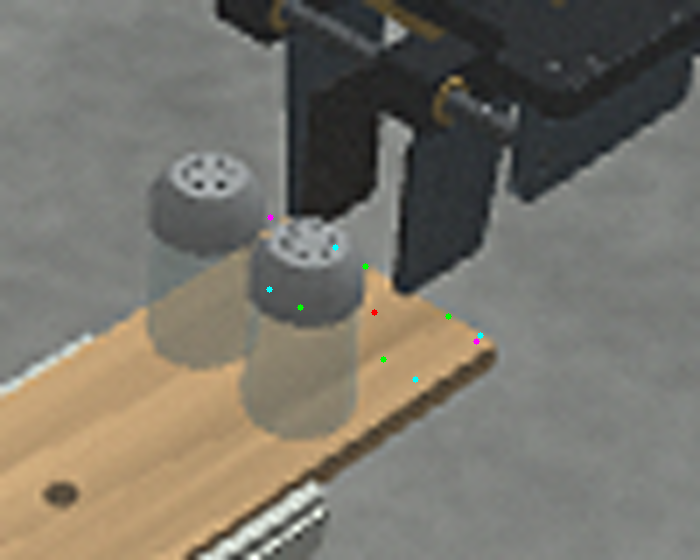

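```bash
python3 - <<'E'
from h import *
t=vision.get_image("top"); 
g=np.clip(t["pixels"].astype(float)*1.8,0,255).astype(np.uint8)
crop(g,220,210,300,280,9,"pics/t5.png")
s=vision.get_image("scene");g=np.clip(s["pixels"].astype(float)*1.8,0,255).astype(np.uint8)
crop(g,320,150,420,235,8,"pics/s5.png")
w=vision.get_image("wrist"); cv2.imwrite("pics/w5.png",w["pixels"][:,:,::-1])
E
```

```text
(no output)
```

View pics/t5.png

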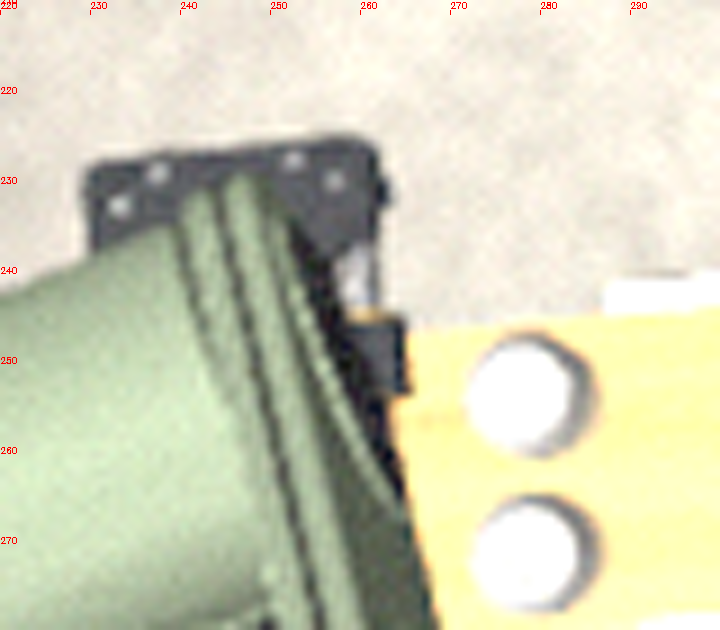

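View pics/s5.png

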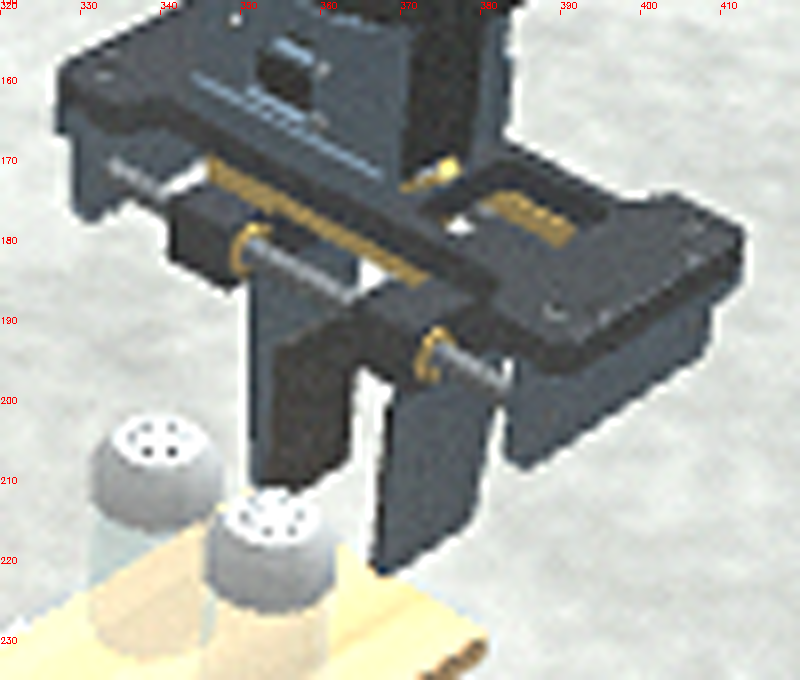

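View pics/w5.png

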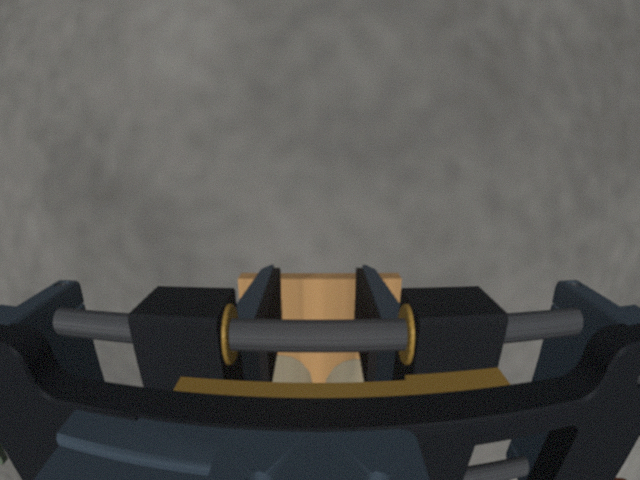

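```bash
python3 - <<'E'
from h import *
o=arm.observe(); s=vision.get_image("scene"); R=o['orientation'];p=o['eef_pos']
for dz in np.arange(0,.06,.01):
    print(dz,proj(s,p+R@[-.016,.032,-dz]),proj(s,p+R@[.016,.032,-dz]),proj(s,p+R@[-.016,-.0183,-dz]))
w=vision.get_image("wrist");T=w["tool_from_camera"]
def wray(u):
    d=np.array([u[0]-w["cx"],u[1]-w["cy"]])/w["fx"]; th=np.linalg.norm(d); d=d/th
    r=np.array([*(np.sin(th)*d),np.cos(th)]); return T[:3,:3]@r
for u in((273,265),(280,268),(365,265),(357,268),(238,275),(400,275)):
    r=wray(u); c=T[:3,3]; print(u,[ (k,(c+r*(k-c[2])/r[2]).round(4)) for k in(0.,-.02,-.04)], (c+r*(-(.026-p[2])-c[2])/r[2]).round(4))
E
```

```text
0.0 [369.46981793 234.18283368] [378.73007162 227.8996878 ] [353.03772268 223.93655861]
0.01 [369.81399776 230.77984764] [379.12576778 224.51190708] [353.27321271 220.55545329]
0.02 [370.16250709 227.33405474] [379.52636222 221.08218938] [353.51159115 217.13287688]
0.03 [370.51542815 223.84464216] [379.93194647 217.60975115] [353.75291147 213.66806166]
0.04 [370.87284523 220.31077635] [380.34261432 214.09378919] [353.99722847 210.16022086]
0.05 [371.23484479 216.73160242] [380.75846197 210.53348004] [354.24459833 206.60854806]
(273, 265) [(0.0, array([ 0.0071, -0.0276,  0.    ])), (-0.02, array([ 0.0136, -0.0251, -0.02  ])), (-0.04, array([ 0.02  , -0.0225, -0.04  ]))] [ 0.0113 -0.026  -0.0132]
(280, 268) [(0.0, array([ 0.0053, -0.0236,  0.    ])), (-0.02, array([ 0.0119, -0.0215, -0.02  ])), (-0.04, array([ 0.0186, -0.0193, -0.04  ]))] [ 0.0097 -0.0222 -0.0132]
(365, 265) [(0.0, array([0.007 , 0.0252, 0.    ])), (-0.02, array([ 0.0135,  0.0225, -0.02  ])), (-0.04, array([ 0.02  ,  0.0198, -0.04  ]))] [ 0.0113  0.0234 -0.0132]
(357, 268) [(0.0, array([0.0052, 0.0206, 0.    ])), (-0.02, array([ 0.0119,  0.0184, -0.02  ])), (-0.04, array([ 0.0186,  0.0162, -0.04  ]))] [ 0.0096  0.0191 -0.0132]
(238, 275) [(0.0, array([ 0.0008, -0.0486,  0.    ])), (-0.02, array([ 0.0079, -0.044 , -0.02  ])), (-0.04, array([ 0.015 , -0.0393, -0.04  ]))] [ 0.0055 -0.0456 -0.0132]
(400, 275) [(0.0, array([0.0007, 0.0462, 0.    ])), (-0.02, array([ 0.0078,  0.0414, -0.02  ])), (-0.04, array([ 0.0149,  0.0367, -0.04  ]))] [ 0.0054  0.0431 -0.0132]
```

The wrist and scene views agree. At a reported TCP height of 13 mm the fingertips are visibly above the board, their ends about 30 mm behind the reported TCP, and the wrist force is zero. Camera height and board width check out in the wrist view, so the tip offset itself differs from the stated one. I'll back off and find the true tip height by going down slowly and watching the force.

```bash
python3 -m jog '[{"x":1,"y":0,"z":0,"yaw":0},{"x":2,"y":0,"z":0,"yaw":0},{"x":3,"y":0,"z":0,"yaw":0},{"x":4,"y":0,"z":0,"yaw":0},{"x":4,"y":0,"z":0.2,"yaw":0},{"x":4,"y":0,"z":0.4,"yaw":0},{"x":4,"y":0,"z":0.6,"yaw":0},{"x":4,"y":0,"z":0.8,"yaw":0},{"x":4,"y":0,"z":0.9,"yaw":0},{"x":4,"y":0,"z":0.9,"yaw":0}]'; python3 - <<'E'
from h import *
o=arm.observe(); print(o['eef_pos'],o['wrist_force'])
s=vision.get_image("scene");g=np.clip(s["pixels"].astype(float)*1.8,0,255).astype(np.uint8)
crop(g,320,150,420,235,8,"pics/s6.png")
E
```

```text
clock: 5.15
eef_pos: [0.4602, 0.2344, 0.0037]
orientation: [[-0.088, 0.996, -0.0], [0.996, 0.088, -0.0], [-0.0, -0.0, -1.0]]
wrist_force: [0.4, 0.7, 0.5]
grip_width: 0.397
[0.46019445 0.23435284 0.00365722] [0.40186441 0.65895896 0.45235105]
```

View pics/s6.png

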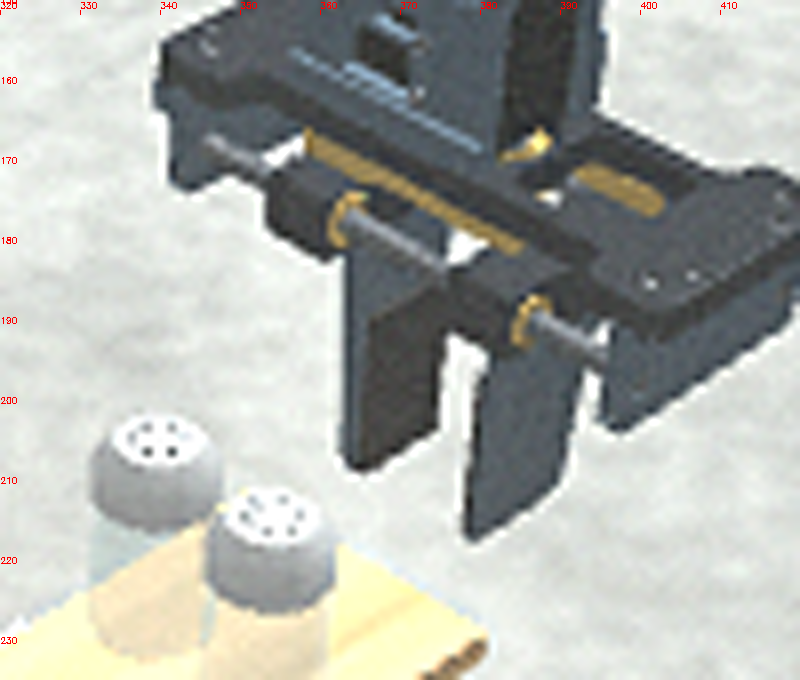

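```bash
python3 -m jog '[{"x":0,"y":0,"z":0.3,"yaw":0},{"x":0,"y":0,"z":0.6,"yaw":0},{"x":0,"y":0,"z":0.9,"yaw":0},{"x":0,"y":0,"z":1.2,"yaw":0},{"x":0,"y":0,"z":1.4,"yaw":0},{"x":0,"y":0,"z":1.6,"yaw":0},{"x":0,"y":0,"z":1.6,"yaw":0}]'; python3 - <<'E'
from h import *
o=arm.observe(); p=o['eef_pos'];R=o['orientation'];print(p,o['wrist_force'])
s=vision.get_image("scene");g=np.clip(s["pixels"].astype(float)*1.8,0,255).astype(np.uint8)
crop(g,320,150,420,235,8,"pics/s7.png")
for dz in np.arange(0.02,.05,.005):
    print(dz,proj(s,p+R@[-.016,.032,-dz]),proj(s,p+R@[.016,.032,-dz]),proj(s,p+R@[-.016,-.0183,-dz]))
E
```

```text
clock: 5.9
eef_pos: [0.4601, 0.2346, -0.0125]
orientation: [[-0.089, 0.996, -0.001], [0.996, 0.089, -0.0], [-0.0, -0.001, -1.0]]
wrist_force: [0.2, 0.6, 0.6]
grip_width: 0.401
[ 0.46007734  0.2346016  -0.01245397] [0.23344238 0.55362602 0.59534129]
0.02 [380.67580825 228.12321212] [389.5562115  222.07685701] [364.3404611  218.24087446]
0.025 [380.87881925 226.44766179] [389.78271499 220.40902668] [364.4900299  216.57640852]
0.030000000000000002 [381.08307039 224.761876  ] [390.01058072 218.73116568] [364.64049025 214.90202104]
0.035 [381.28857306 223.06576068] [390.23982101 217.04318326] [364.79185014 213.21762302]
0.04000000000000001 [381.4953388  221.35922058] [390.47044834 215.34498756] [364.94411767 211.52312443]
0.045000000000000005 [381.7033793  219.64215931] [390.70247533 213.63648559] [365.09730103 209.81843414]
```

View pics/s7.png

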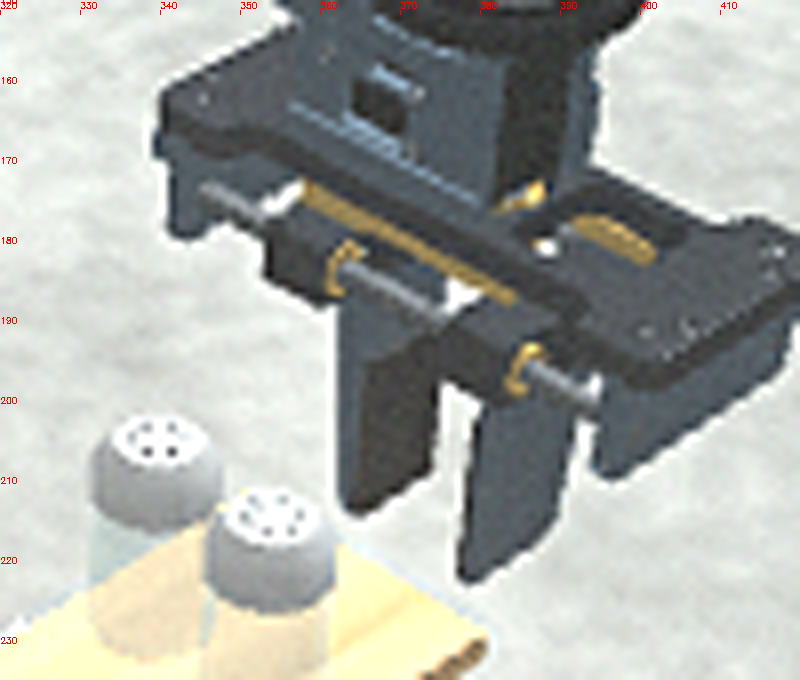

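```bash
python3 - <<'E'
from h import *
o=arm.observe(); p=o['eef_pos'];R=o['orientation']
s=vision.get_image("scene")
for dz in (.06,.07,.08,.09,.1,.11,.12): print(dz,proj(s,p+R@[-.038,.089,-dz]),proj(s,p+R@[.038,.089,-dz]),proj(s,p+R@[-.038,-.089,-dz]))
E
```

```text
0.06 [396.09211495 230.55802869] [417.50055948 215.4876225 ] [336.94228705 195.38057108]
0.07 [396.62588542 226.98401416] [418.14815281 211.95604613] [337.07758169 191.90334325]
0.08 [397.16666425 223.36307317] [418.80392108 208.37988868] [337.21449946 188.38439909]
0.09 [397.71459037 219.6942754 ] [419.46802006 204.75830062] [337.35306975 184.82298339]
0.1 [398.26980642 215.97666578] [420.14060952 201.09041073] [337.49332265 181.21832254]
0.11 [398.83245886 212.20926366] [420.82185332 197.37532532] [337.63528899 177.56962409]
0.12 [399.4026981  208.39106193] [421.5119196 193.6121276] [337.77900038 173.87607606]
```

```bash
python3 -m jog '[{"x":0,"y":0,"z":0.2,"yaw":0},{"x":0,"y":0,"z":0.4,"yaw":0},{"x":0,"y":0,"z":0.6,"yaw":0},{"x":0,"y":0,"z":0.6,"yaw":0}]'; python3 - <<'E'
from h import *
s=vision.get_image("scene");g=np.clip(s["pixels"].astype(float)*1.8,0,255).astype(np.uint8)
crop(g,320,150,420,235,8,"pics/s8.png")
E
```

```text
clock: 6.4
eef_pos: [0.46, 0.2345, -0.0185]
orientation: [[-0.089, 0.996, -0.001], [0.996, 0.089, -0.0], [-0.0, -0.001, -1.0]]
wrist_force: [-0.1, -0.2, 0.9]
grip_width: 0.399
```

View pics/s8.png

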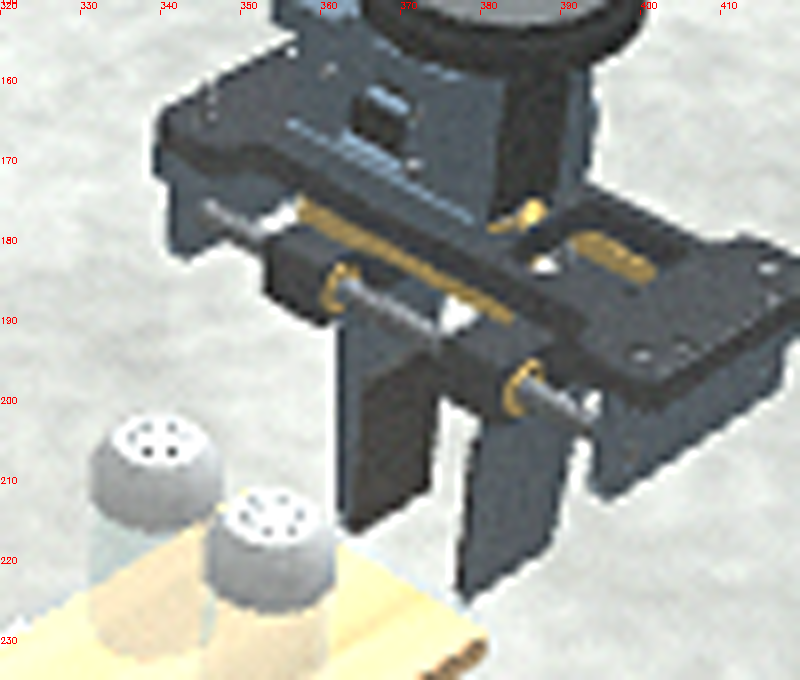

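The finger corner, the pad corner and the gripper-body corner all fit one consistent offset: the real tool sits about 33 mm above the reported TCP. From now on I'll use true tip z ≈ reported z + 33 mm, which puts the tips at about 15 mm now, level with the board's edge. Now I'll push gently and watch the force.

```bash
python3 -m jog '[{"x":-0.3,"y":0,"z":0.1,"yaw":0},{"x":-0.7,"y":0,"z":0.1,"yaw":0},{"x":-1.1,"y":0,"z":0.1,"yaw":0},{"x":-1.5,"y":0,"z":0.1,"yaw":0},{"x":-1.7,"y":0,"z":0.1,"yaw":0},{"x":-1.9,"y":0,"z":0.1,"yaw":0},{"x":-2.1,"y":0,"z":0.1,"yaw":0},{"x":-2.3,"y":0,"z":0.1,"yaw":0},{"x":-2.5,"y":0,"z":0.1,"yaw":0},{"x":-2.7,"y":0,"z":0.1,"yaw":0},{"x":-2.9,"y":0,"z":0.1,"yaw":0},{"x":-3.1,"y":0,"z":0.1,"yaw":0}]'; python3 - <<'E'
from h import *
t=vision.get_image("top"); crop(t["pixels"],230,210,400,300,4,"pics/t9.png")
s=vision.get_image("scene");crop(s["pixels"],230,150,420,290,4,"pics/s9.png")
E
```

```text
clock: 7.65
eef_pos: [0.4632, 0.2038, -0.0191]
orientation: [[-0.089, 0.996, 0.0], [0.996, 0.089, 0.0], [0.0, 0.0, -1.0]]
wrist_force: [-1.0, 2.5, 1.0]
grip_width: 0.401
```

View pics/t9.png

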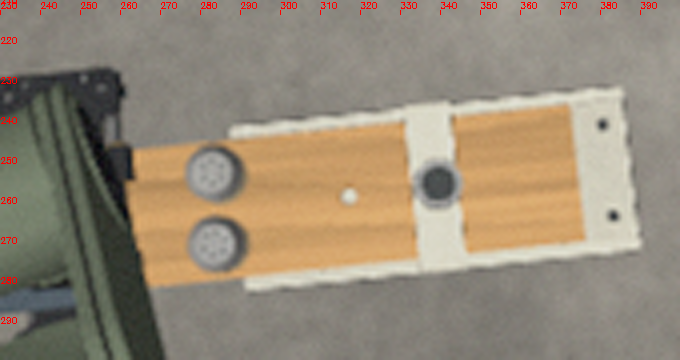

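View pics/s9.png

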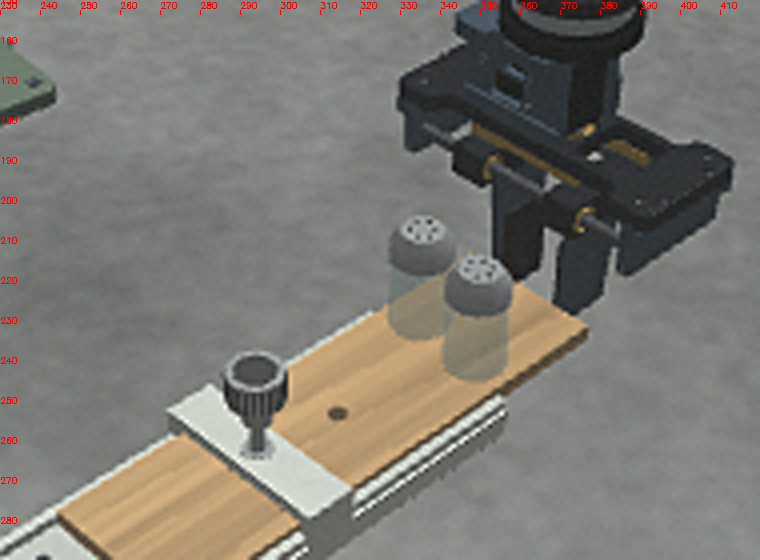

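Contact made: force is 2.5 N, the hole is now at top pixel (317,259), and both shakers are upright. I'll continue pushing.

```bash
python3 -m jog '[{"x":-0.1,"y":0,"z":0,"yaw":0},{"x":-0.3,"y":0,"z":0,"yaw":0},{"x":-0.5,"y":0,"z":0,"yaw":0},{"x":-0.8,"y":0,"z":0,"yaw":0},{"x":-1.1,"y":0,"z":0,"yaw":0},{"x":-1.4,"y":0,"z":0,"yaw":0},{"x":-1.7,"y":0,"z":0,"yaw":0},{"x":-2.0,"y":0,"z":0,"yaw":0},{"x":-2.2,"y":0,"z":0,"yaw":0},{"x":-2.4,"y":0,"z":0,"yaw":0},{"x":-2.5,"y":0,"z":0,"yaw":0},{"x":-2.5,"y":0,"z":0,"yaw":0}]'; python3 -m jog '[{"x":-0.1,"y":0,"z":0,"yaw":0},{"x":-0.3,"y":0,"z":0,"yaw":0},{"x":-0.5,"y":0,"z":0,"yaw":0},{"x":-0.8,"y":0,"z":0,"yaw":0},{"x":-1.1,"y":0,"z":0,"yaw":0},{"x":-1.4,"y":0,"z":0,"yaw":0},{"x":-1.6,"y":0,"z":0,"yaw":0},{"x":-1.8,"y":0,"z":0,"yaw":0},{"x":-2.0,"y":0,"z":0,"yaw":0},{"x":-2.1,"y":0,"z":0,"yaw":0},{"x":-2.2,"y":0,"z":0,"yaw":0},{"x":-2.2,"y":0,"z":0,"yaw":0}]';python3 - <<'E'
from h import *
t=vision.get_image("top"); crop(t["pixels"],300,220,400,290,8,"pics/t10.png")
s=vision.get_image("scene");crop(s["pixels"],210,190,390,325,4,"pics/s10.png")
E
```

```text
clock: 8.95
eef_pos: [0.4653, 0.1786, -0.0191]
orientation: [[-0.089, 0.996, 0.0], [0.996, 0.089, -0.0], [-0.0, 0.0, -1.0]]
wrist_force: [0.1, 2.5, 1.5]
grip_width: 0.401
clock: 10.15
eef_pos: [0.4673, 0.1568, -0.0191]
orientation: [[-0.089, 0.996, 0.0], [0.996, 0.089, -0.0], [-0.0, 0.0, -1.0]]
wrist_force: [0.6, 3.6, 2.4]
grip_width: 0.401
```

View pics/t10.png

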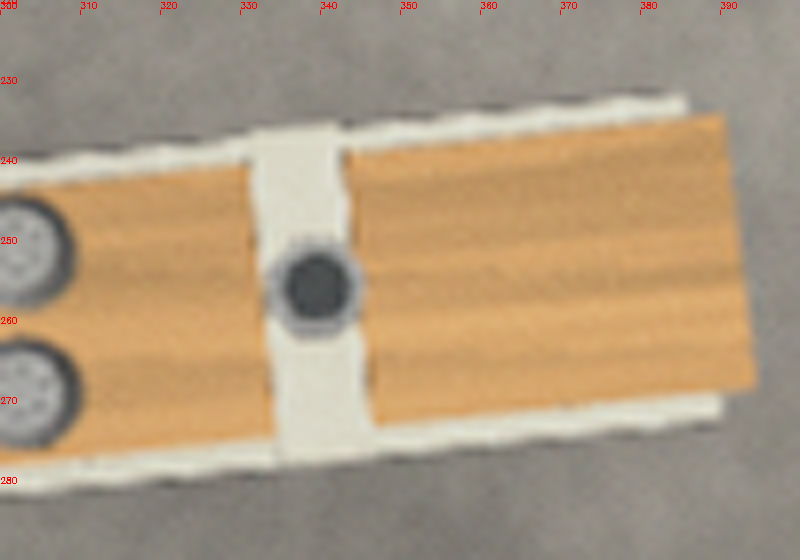

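View pics/s10.png

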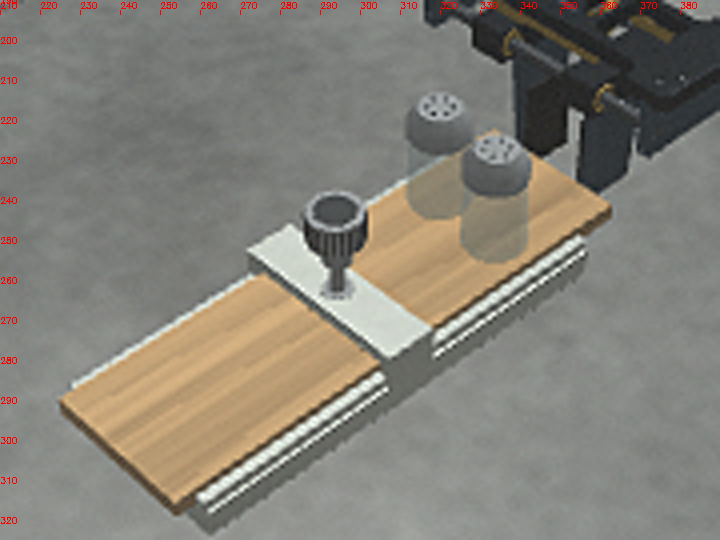

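Both shakers are upright. In the top view the board's right end spans about (390.5,234.5) to (394.5,268.5), past the rail ends at (386,232) and (390,272). I'll measure the overhang with edge fits.

```bash
cat > m.py <<'E'
from h import *
def edge(d,P0,P1,n,z,da,half,ch,name=""):
    """sub-pixel: sample lines along direction da (world xy) crossing segment P0-P1 at height z; return offsets of strongest step"""
    img=cv2.GaussianBlur(d["pixels"],(0,0),.6).astype(np.float32)@np.array(ch,np.float32)
    out=[];s=np.arange(-half,half,.0004)
    for k in np.linspace(0,1,n):
        Q=np.array(P0)*(1-k)+np.array(P1)*k
        px=np.array([proj(d,[*(Q+a*da),z]) for a in s],np.float32)
        v=cv2.remap(img,px[:,0][None],px[:,1][None],cv2.INTER_CUBIC)[0]
        g=np.abs(np.gradient(cv2.GaussianBlur(v[None],(0,0),4)[0])); i=g.argmax(); lo,hi=max(i-8,0),i+9
        out.append((g[lo:hi]*s[lo:hi]).sum()/g[lo:hi].sum())
    return np.array(out)
th=np.radians(5.15); u=np.array([-np.sin(th),np.cos(th)]); a=np.array([u[1],-u[0]]); C=np.array([.4825,-.0225])
def report(t):
    B=[1,.3,-1.2]; G=[.33,.33,.33]
    # board -y end at z .026 ; rail -y ends z .022 ; bridge edges z .037
    e=C-.15*u; r=edge(t,e-.035*a,e+.035*a,25,.026,u,.02,B); print("board -y end rel C",np.median(r)-.15,r.std(), "slope",np.polyfit(np.linspace(-.035,.035,25),r,1)[0])
    be=np.median(r)-.15
    for sx in(-1,1):
        e=C-.13*u+sx*.050*a; r=edge(t,e-.001*a,e+.001*a,5,.022,u,.012,G); print("rail end",sx,np.median(r)-.13,r.std())
    for sy in(-1,1):
        rr=[]
        for sx in(-1,1):
            e=C+sy*.015*u+sx*.034*a; r=edge(t,e-.009*a,e+.009*a,12,.037,u,.007,B); rr.append(np.median(r)+sy*.015); 
        print("bridge edge",sy,rr)
    for sx in (-1,1):
        e=C+sx*.054*a; r=edge(t,e-.10*u,e-.03*u,30,.022,a,.006,G); print("rail outer side",sx,np.median(r)+sx*.054,"slope",np.polyfit(np.linspace(-.1,-.03,30),r,1)[0])
    return be
E
python3 - <<'E'
from m import *
t=vision.get_image("top"); report(t)
for uv,z in(((392.5,251.5),.026),((386,232),.022),((390,272),.022),((339.4,256),.0895)):
    P=plane(t,uv,z)[:2]-C; print(uv,P@u,P@a)
s=vision.get_image("scene"); P=plane(s,(294.2,263),.037)[:2]-C; print("scene neck",P@u,P@a)
P=plane(s,(293.8,242.5),.0895)[:2]-C; print("scene head top",P@u,P@a)
P=plane(s,(293.8,242.5),.0895)[:2]-C
print("scene board end mid",[ (plane(s,q,.026)[:2]-C)@u for q in((225.5,291),(254,316.5))])
E
```

```text
board -y end rel C -0.14075834623537617 0.00014220319054055033 slope 0.0011822828410381905
rail end -1 -0.12911659346243842 0.00010339694516413459
rail end 1 -0.129239773011251 8.195173438528805e-06
bridge edge -1 [np.float64(-0.01441306878005928), np.float64(-0.014826841274436231)]
bridge edge 1 [np.float64(0.016401021472915903), np.float64(0.01616710614339185)]
rail outer side -1 -0.05388681617032812 slope -0.0030417166079515297
rail outer side 1 0.053070373515259714 slope 0.010962446181425408
(392.5, 251.5) -0.14146867957474116 -0.002156267579375336
(386, 232) -0.13136516486767671 0.05065668119568175
(390, 272) -0.12919499744515092 -0.0543719525168276
(339.4, 256) 0.0002422915024401139 -0.0014479534562822068
scene neck 0.001588670515202458 0.004282321569757772
scene head top 0.00423635352195072 0.002372921989060553
scene board end mid [np.float64(-0.1383965080747245), np.float64(-0.1381152680873804)]
```

Rail ends and bridge edges agree: the bracket centre is at +0.8 mm, and the board has 8.4 mm still to go.

```bash
python3 -m jog '[{"x":-0.1,"y":0,"z":0,"yaw":0},{"x":-0.2,"y":0,"z":0,"yaw":0},{"x":-0.35,"y":0,"z":0,"yaw":0},{"x":-0.5,"y":0,"z":0,"yaw":0},{"x":-0.6,"y":0,"z":0,"yaw":0},{"x":-0.7,"y":0,"z":0,"yaw":0},{"x":-0.75,"y":0,"z":0,"yaw":0},{"x":-0.8,"y":0,"z":0,"yaw":0},{"x":-0.8,"y":0,"z":0,"yaw":0}]';python3 - <<'E'
from m import *
for i in range(3):
    report(vision.get_image("top")) 
E
```

```text
clock: 11.25
eef_pos: [0.4678, 0.1489, -0.0192]
orientation: [[-0.089, 0.996, -0.0], [0.996, 0.089, -0.0], [-0.0, -0.0, -1.0]]
wrist_force: [-0.0, 2.9, 1.4]
grip_width: 0.404
board -y end rel C -0.14848644151561297 0.00018495888886412324 slope 0.0022526950856928667
rail end -1 -0.12914485789618613 0.00010641309556196139
rail end 1 -0.12924446805375636 0.00011519730682986279
bridge edge -1 [np.float64(-0.014451429677432764), np.float64(-0.014846579475553094)]
bridge edge 1 [np.float64(0.016369770795402), np.float64(0.016054254899451254)]
rail outer side -1 -0.05381378580347749 slope -0.005335325121348436
rail outer side 1 0.053047259870463076 slope 0.010979934591056189
board -y end rel C -0.14872685259677274 0.00016083834027772148 slope -0.00035033727687807444
rail end -1 -0.1291244579698329 1.296032627497216e-05
rail end 1 -0.12952860085771215 9.410316349324228e-06
bridge edge -1 [np.float64(-0.014698004458438454), np.float64(-0.014819893172252624)]
bridge edge 1 [np.float64(0.01636301129140135), np.float64(0.016044589436180465)]
rail outer side -1 -0.053685070070411664 slope -0.004181444083402722
rail outer side 1 0.05311407210427342 slope 0.011947648116102888
board -y end rel C -0.1484778243979886 0.0001589270359083828 slope 0.0006731576741527307
rail end -1 -0.12914568196400925 1.8818665561771533e-05
rail end 1 -0.12923628503588314 1.7557827818045122e-05
bridge edge -1 [np.float64(-0.01458352016709459), np.float64(-0.014835831943460127)]
bridge edge 1 [np.float64(0.016375170973351633), np.float64(0.01615602431158086)]
rail outer side -1 -0.05380735368816781 slope -0.0038412280202655513
rail outer side 1 0.053118973021442854 slope 0.010966665181305424
```

0.7 mm remains. I'll nudge it, back away and rise, then check with the view clear.

```bash
python3 -m jog '[{"x":-0.04,"y":0,"z":0,"yaw":0},{"x":-0.07,"y":0,"z":0,"yaw":0},{"x":-0.07,"y":0,"z":0,"yaw":0},{"x":0.2,"y":0,"z":0,"yaw":0},{"x":0.8,"y":0,"z":0,"yaw":0},{"x":2,"y":0,"z":0,"yaw":0},{"x":4,"y":0,"z":0,"yaw":0},{"x":4,"y":0,"z":-3,"yaw":0},{"x":4,"y":0,"z":-7,"yaw":0},{"x":4,"y":0,"z":-11,"yaw":0},{"x":4,"y":0,"z":-15,"yaw":0},{"x":4,"y":0,"z":-17,"yaw":0}]';python3 - <<'E'
from m import *
for i in range(3):
    report(vision.get_image("top")) 
t=vision.get_image("top"); crop(t["pixels"],240,210,400,300,5,"pics/t11.png")
E
```

```text
clock: 12.6
eef_pos: [0.4657, 0.1901, 0.1544]
orientation: [[-0.089, 0.996, 0.005], [0.996, 0.089, 0.002], [0.001, 0.005, -1.0]]
wrist_force: [1.0, 0.1, -0.5]
grip_width: 0.395
board -y end rel C -0.1491928466194881 0.00011944709558920506 slope 0.0009581241223755041
rail end -1 -0.12917673840526694 2.1483256788969663e-05
rail end 1 -0.12920592357876023 9.656426834436524e-06
bridge edge -1 [np.float64(-0.014562579910552856), np.float64(-0.014917978795552074)]
bridge edge 1 [np.float64(0.01637651138094562), np.float64(0.016179803645810696)]
rail outer side -1 -0.05393223297218703 slope -0.0027992351852496812
rail outer side 1 0.05313611685450551 slope 0.010565660031332727
board -y end rel C -0.14919697703776377 7.099847700184076e-05 slope 0.0009873073266985517
rail end -1 -0.12914289567305479 0.00011429384832791376
rail end 1 -0.12925179315538646 0.00010448890681040387
bridge edge -1 [np.float64(-0.01446080720337024), np.float64(-0.01483096062614943)]
bridge edge 1 [np.float64(0.01638039945764401), np.float64(0.01603492398560263)]
rail outer side -1 -0.05381698685371285 slope -0.0028624373045727423
rail outer side 1 0.053035726709912245 slope 0.010453908843036718
board -y end rel C -0.14919121174205122 0.00010030353481764162 slope 0.0013429909882002333
rail end -1 -0.12911976048563273 9.980579723857351e-05
rail end 1 -0.12922916363094397 4.742256967537044e-06
bridge edge -1 [np.float64(-0.014460533943870365), np.float64(-0.014804081390096833)]
bridge edge 1 [np.float64(0.016367729306111363), np.float64(0.01616329687294063)]
rail outer side -1 -0.053800060698475774 slope -0.0033812202694164057
rail outer side 1 0.05312555654100312 slope 0.010106758373350976
```

View pics/t11.png

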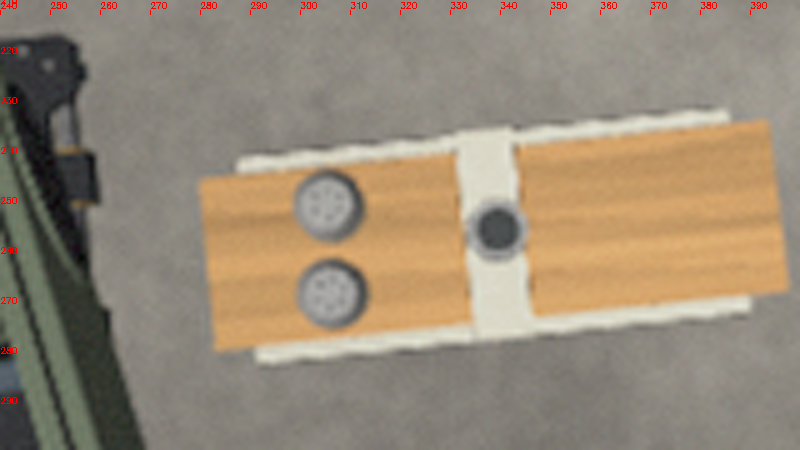

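The overhang is 20.0 mm, so the board is centred within about 0.3 mm, and the shakers stand at top pixels (305,251) and (306,268). Now I'll move over the screw and pre-turn the wrist so that one 241° turn fits in joint 6's range.

```bash
python3 -m jog '[{"x":-1,"y":0,"z":0,"yaw":-8},{"x":-3,"y":0,"z":0,"yaw":-16},{"x":-5.5,"y":-0.1,"z":0,"yaw":-24},{"x":-8,"y":-0.1,"z":0,"yaw":-32},{"x":-10.5,"y":-0.1,"z":0,"yaw":-40},{"x":-13,"y":-0.2,"z":0,"yaw":-48},{"x":-15.5,"y":-0.2,"z":0,"yaw":-56},{"x":-18,"y":-0.3,"z":0,"yaw":-64},{"x":-20,"y":-0.3,"z":0,"yaw":-72},{"x":-21.2,"y":-0.3,"z":1.5,"yaw":-80},{"x":-21.2,"y":-0.3,"z":3,"yaw":-88},{"x":-21.2,"y":-0.3,"z":4.4,"yaw":-96}]' 0.6 40;  python3 -m jog '[{"x":0,"y":0,"z":0,"yaw":-8},{"x":0,"y":0,"z":0,"yaw":-16},{"x":0,"y":0,"z":0,"yaw":-24},{"x":0,"y":0,"z":0,"yaw":-24},{"x":0,"y":0,"z":0,"yaw":-24}]'; python3 - <<'E'
from h import *
o=arm.observe(); print(o['eef_pos'],o['joints'],o['orientation'].round(3))
w=vision.get_image("wrist"); cv2.imwrite("pics/w12.png",w["pixels"][:,:,::-1])
s=vision.get_image("scene");crop(s["pixels"],210,150,390,285,4,"pics/s12.png")
E
```

```text
clock: 14.0
eef_pos: [0.4785, -0.0228, 0.104]
orientation: [[-0.98, -0.197, -0.005], [-0.197, 0.98, 0.0], [0.005, 0.001, -1.0]]
wrist_force: [0.1, -0.2, 0.4]
grip_width: 0.6
clock: 14.5
eef_pos: [0.4791, -0.0224, 0.1054]
orientation: [[-0.82, -0.572, -0.003], [-0.572, 0.82, 0.0], [0.002, 0.002, -1.0]]
wrist_force: [-0.1, -0.3, 0.3]
grip_width: 0.6
[ 0.47914299 -0.02238733  0.10544043] [-4.05148298e+00  1.37594786e+01  1.08336395e+02  3.94066493e-03
  5.80769660e+01 -1.28977968e+02] [[-0.82  -0.572 -0.003]
 [-0.572  0.82   0.   ]
 [ 0.002  0.002 -1.   ]]
```

View pics/w12.png

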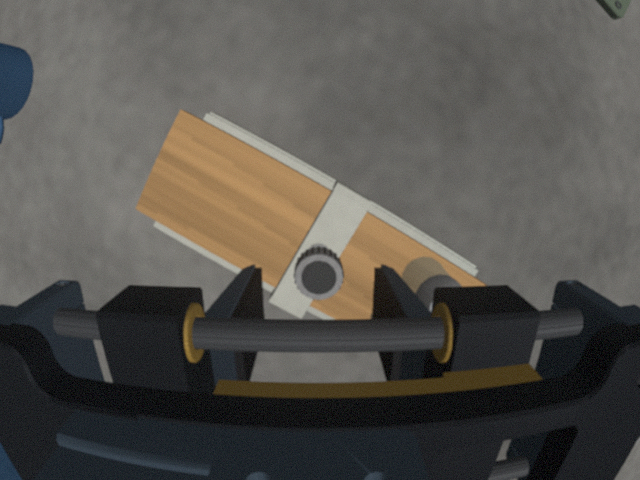

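View pics/s12.png

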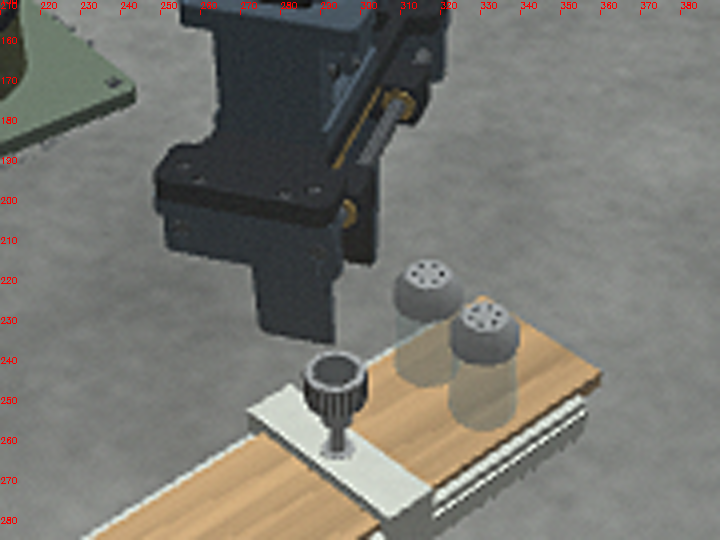

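The wrist view shows the head top disc at about (319,274), between the fingers. I'll work out its offset from the tool axis.

```bash
cat >> h.py <<'E'
def wpoint(w,o,u,z):
    T=w["tool_from_camera"]; d=np.array([u[0]-w["cx"],u[1]-w["cy"]])/w["fx"]; th=np.linalg.norm(d); d=d/th
    r=T[:3,:3]@np.array([*(np.sin(th)*d),np.cos(th)]); R=o["orientation"]; c=o["eef_pos"]+R@T[:3,3]; r=R@r
    P=c+r*(z-c[2])/r[2]; return P,R.T@(P-o["eef_pos"])
E
python3 - <<'E'
from h import *
o=arm.observe(); w=vision.get_image("wrist")
crop(w["pixels"],270,230,370,310,8,"pics/w13.png")
for u in((319,272),(319,275)): print(u,*wpoint(w,o,u,.0895))
for u,z in(((180,110),.026),((136,209),.026)): print(u,*wpoint(w,o,u,z))
E
```

```text
(319, 272) [ 0.47949337 -0.02045362  0.0895    ] [-0.00106767  0.00169565  0.01655267]
(319, 275) [ 0.48111454 -0.01931938  0.0895    ] [-0.00304623  0.00169575  0.01655026]
(180, 110) [ 0.45148787 -0.17189324  0.026     ] [ 0.10861139 -0.10641145  0.08006546]
(136, 209) [ 0.54051438 -0.16321843  0.026     ] [ 0.03069069 -0.15033545  0.07992108]
```

View pics/w13.png

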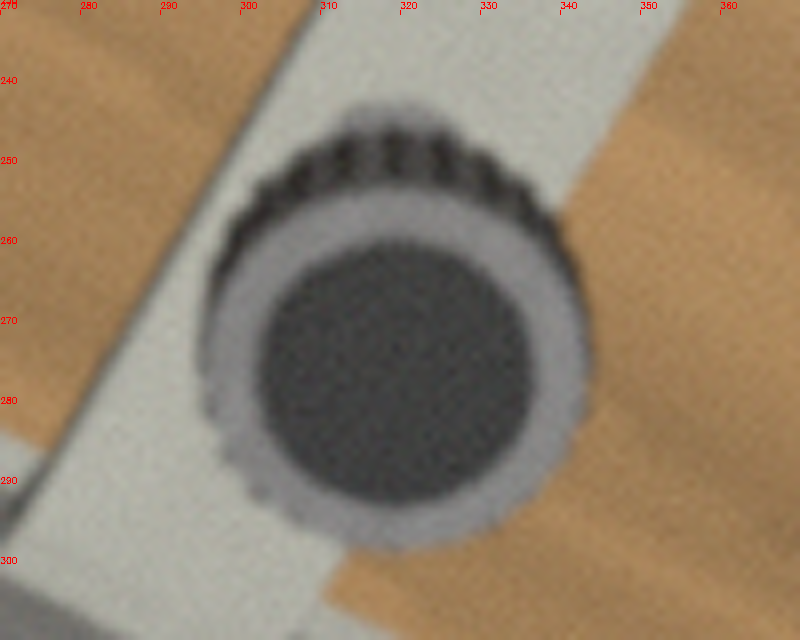

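```bash
python3 - <<'E'
from h import *
o=arm.observe(); w=vision.get_image("wrist")
print(w["cx"],w["cy"],w["fx"],w["tool_from_camera"]);print(o['orientation'],o['eef_pos'])
print(*wpoint(w,o,(319.6,276.2),.0895))
for u in((262,268),(375,268),(258,266),(380,266)): print(u,*[wpoint(w,o,u,o['eef_pos'][2]+k)[1] for k in(.033,.0)])
E
```

```text
317.6482932139414 245.371868509998 371.64829954431775 [[-1.05725253e-03 -9.66145130e-01 -2.57997033e-01  7.43949226e-02]
 [ 9.99998959e-01 -1.27469249e-03  6.75536881e-04  7.21675832e-04]
 [-9.81533548e-04 -2.57996051e-01  9.66145473e-01 -2.01905810e-01]
 [ 0.00000000e+00  0.00000000e+00  0.00000000e+00  1.00000000e+00]]
[[-8.19153423e-01 -5.73573474e-01 -1.06791062e-03]
 [-5.73573925e-01  8.19153789e-01  1.49787566e-04]
 [ 7.88868860e-04  7.35224686e-04 -9.99999419e-01]] [ 0.47979205 -0.02251779  0.10630661]
[ 0.48180785 -0.01856162  0.0895    ] [-0.00393367  0.00207215  0.01680504]
(262, 268) [ 0.01802996 -0.02601505 -0.03300492] [ 7.02149290e-03 -3.12369114e-02 -1.74271214e-05]
(375, 268) [ 0.01793565  0.02852096 -0.0329649 ] [6.90876862e-03 3.39503447e-02 3.04112616e-05]
(258, 266) [ 0.01903692 -0.02792741 -0.03300553] [ 8.22512755e-03 -3.35227730e-02 -1.81582338e-05]
(380, 266) [ 0.01893314  0.03093115 -0.03296234] [8.10106949e-03 3.68312611e-02 3.34699533e-05]
```

The camera-to-tool matrix jitters by about 1.5 mm between reads, so I use the fingers as the reference in the image. The head is about -2 mm in x and +0.3 mm in y from the tool axis, which agrees with the top view. I'll correct that and descend over the head.

```bash
python3 -m jog '[{"x":-0.2,"y":0.03,"z":0.5,"yaw":0},{"x":-0.2,"y":0.03,"z":2,"yaw":0},{"x":-0.2,"y":0.03,"z":3.5,"yaw":0},{"x":-0.2,"y":0.03,"z":5,"yaw":0},{"x":-0.2,"y":0.03,"z":6,"yaw":0},{"x":-0.2,"y":0.03,"z":7,"yaw":0},{"x":-0.2,"y":0.03,"z":7.5,"yaw":0},{"x":-0.2,"y":0.03,"z":7.5,"yaw":0},{"x":-0.2,"y":0.03,"z":7.5,"yaw":0}]'; python3 - <<'E'
from h import *
o=arm.observe(); print(o['eef_pos'],o['wrist_force'])
w=vision.get_image("wrist"); crop(w["pixels"],220,230,420,360,4,"pics/w14.png")
s=vision.get_image("scene");crop(s["pixels"],240,180,350,285,6,"pics/s14.png")
E
```

```text
clock: 15.6
eef_pos: [0.482, -0.0212, 0.0321]
orientation: [[-0.818, -0.575, 0.001], [-0.575, 0.818, 0.0], [-0.001, -0.0, -1.0]]
wrist_force: [1.4, -0.1, -0.1]
grip_width: 0.598
[ 0.48204467 -0.02120346  0.03211308] [ 1.35096477 -0.11552368 -0.1389257 ]
```

View pics/w14.png

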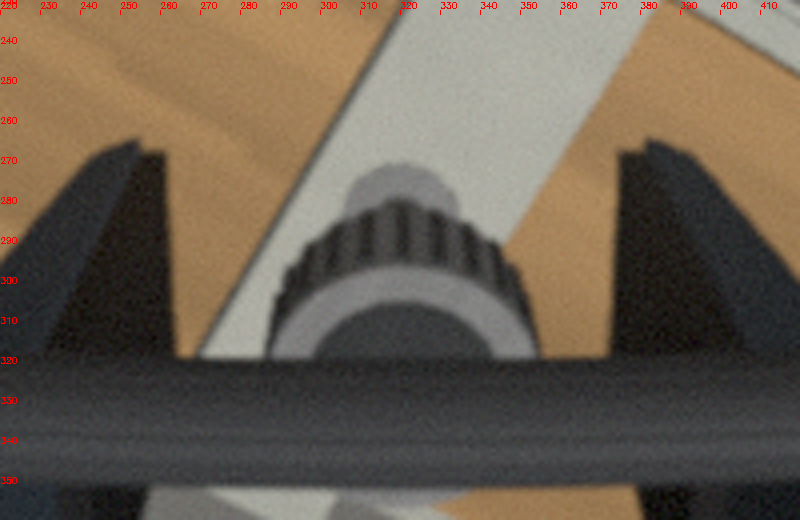

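View pics/s14.png

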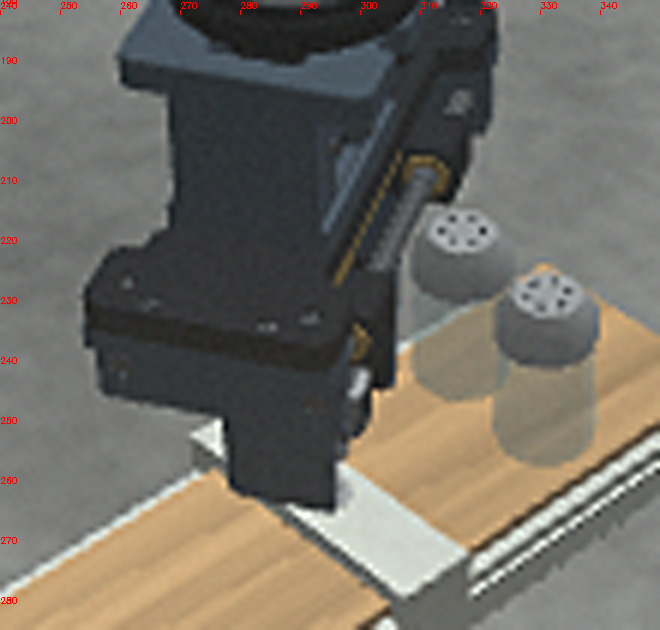

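Seen from the wrist, the head centre (320.6) sits 0.9 mm to the right of the finger midline (318.5), and the shakers are upright. I'll shift by that and close.

```bash
python3 -m jog '[{"x":0,"y":0.08,"z":0,"yaw":0},{"x":0,"y":0.08,"z":0,"yaw":0},{"x":0,"y":0.08,"z":0,"yaw":0},{"x":0,"y":0.08,"z":0,"yaw":0},{"x":0,"y":0.08,"z":0,"yaw":0},{"x":0,"y":0.08,"z":0,"yaw":0},{"x":0,"y":0.08,"z":0,"yaw":0},{"x":0,"y":0.08,"z":0,"yaw":0}]' 0.2 30; python3 - <<'E'
from h import *
o=arm.observe(); print(o['eef_pos'],"tool force",o['orientation'].T@o['wrist_force'],o['torque'])
w=vision.get_image("wrist"); crop(w["pixels"],220,230,420,360,4,"pics/w15.png")
E
```

```text
clock: 16.5
eef_pos: [0.4812, -0.0204, 0.032]
orientation: [[-0.818, -0.575, 0.0], [-0.575, 0.818, 0.0], [-0.0, 0.0, -1.0]]
wrist_force: [-0.4, -0.4, 2.9]
grip_width: 0.322
[ 0.48119182 -0.0204379   0.03197156] tool force [ 0.55236585 -0.12491499 -2.87303275] [0.24715157 0.16778808 0.0420715 ]
```

View pics/w15.png

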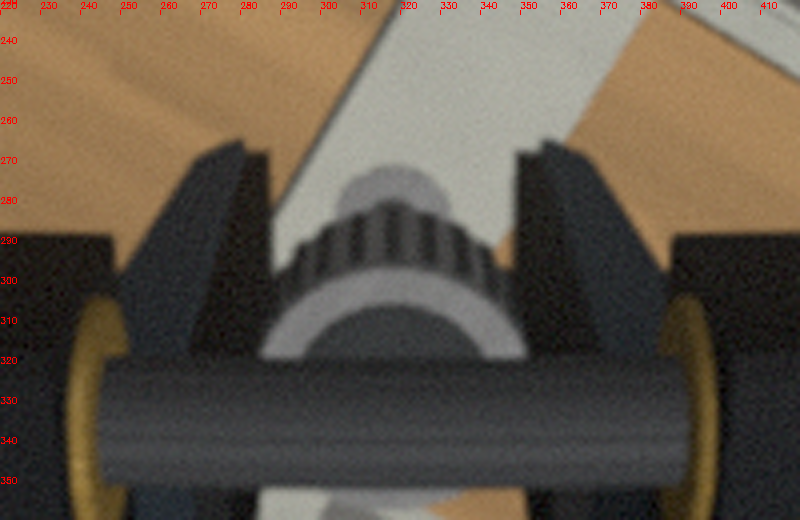

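Gripped at a 29.3 mm opening, which matches the drum, with side forces under 1 N. First turn is 40°, following the thread down.

```bash
python3 -m jog '[{"x":0,"y":0,"z":0.03,"yaw":4},{"x":0,"y":0,"z":0.1,"yaw":12},{"x":0,"y":0,"z":0.17,"yaw":20},{"x":0,"y":0,"z":0.23,"yaw":28},{"x":0,"y":0,"z":0.3,"yaw":36},{"x":0,"y":0,"z":0.33,"yaw":40},{"x":0,"y":0,"z":0.33,"yaw":40}]'; python3 - <<'E'
from h import *
o=arm.observe(); print(o['eef_pos'],"tool force",o['orientation'].T@o['wrist_force'],o['torque'],o['joints'][5])
w=vision.get_image("wrist"); crop(w["pixels"],220,230,420,360,4,"pics/w16.png")
E
```

```text
clock: 17.25
eef_pos: [0.4807, -0.0187, 0.0288]
orientation: [[-0.996, 0.088, -0.001], [0.088, 0.996, 0.003], [0.001, 0.003, -1.0]]
wrist_force: [-2.1, 6.7, 5.0]
grip_width: 0.322
[ 0.48073042 -0.01865642  0.02875499] tool force [ 2.73563383  6.48384244 -5.0238779 ] [ 1.43873338  0.2360023  -0.01051302] -88.84178787538404
```

View pics/w16.png

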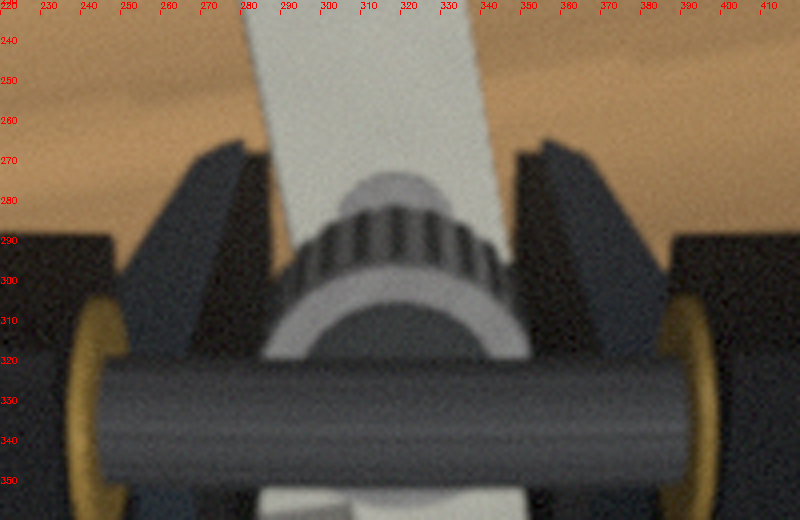

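The screw turned, but a 6.5 N side force built up in the tool's y. The axis therefore lies about +1.7 mm in tool y and about -2.5 mm in tool x from my rotation centre. I'll release, re-centre and regrip.

```bash
python3 -m jog '[{"x":0,"y":0,"z":0,"yaw":0},{"x":0,"y":0,"z":0,"yaw":0},{"x":-0.15,"y":0.17,"z":0,"yaw":0},{"x":-0.25,"y":0.17,"z":0,"yaw":0},{"x":-0.25,"y":0.17,"z":0,"yaw":0}]' 0.45 30;  python3 -m jog '[{"x":0,"y":0,"z":0,"yaw":0},{"x":0,"y":0,"z":0,"yaw":0},{"x":0,"y":0,"z":0,"yaw":0},{"x":0,"y":0,"z":0,"yaw":0},{"x":0,"y":0,"z":0,"yaw":0}]' 0.2 30; python3 - <<'E'
from h import *
o=arm.observe(); print(o['eef_pos'],"tool force",o['orientation'].T@o['wrist_force'],o['torque'],o['joints'][5])
E
```

```text
clock: 17.8
eef_pos: [0.4841, -0.0192, 0.0285]
orientation: [[-0.996, 0.086, 0.0], [0.086, 0.996, -0.0], [-0.0, -0.0, -1.0]]
wrist_force: [-0.8, 0.3, 0.1]
grip_width: 0.449
clock: 18.3
eef_pos: [0.4838, -0.0188, 0.0285]
orientation: [[-0.996, 0.086, -0.0], [0.086, 0.996, 0.001], [0.0, 0.0, -1.0]]
wrist_force: [0.1, 2.0, -0.3]
grip_width: 0.323
[ 0.48375046 -0.01879183  0.0285175 ] tool force [0.05273    2.01008538 0.33231176] [ 0.48380155 -0.04132163 -0.06332059] -88.70737884997015
```

```bash
python3 -m jog '[{"x":0,"y":0,"z":0.03,"yaw":4},{"x":0,"y":0,"z":0.1,"yaw":12},{"x":0,"y":0,"z":0.17,"yaw":20},{"x":0,"y":0,"z":0.23,"yaw":28},{"x":0,"y":0,"z":0.3,"yaw":36},{"x":0,"y":0,"z":0.33,"yaw":40},{"x":0,"y":0,"z":0.33,"yaw":40}]'; python3 - <<'E'
from h import *
o=arm.observe(); print(o['eef_pos'],"tool force",o['orientation'].T@o['wrist_force'],o['torque'],o['joints'][5])
w=vision.get_image("wrist"); crop(w["pixels"],220,230,420,360,4,"pics/w17.png")
t=vision.get_image("top"); crop(t["pixels"],270,210,400,300,6,"pics/t17.png")
E
```

```text
clock: 19.0
eef_pos: [0.4838, -0.0189, 0.0253]
orientation: [[-0.708, 0.706, -0.0], [0.706, 0.708, 0.0], [0.0, 0.0, -1.0]]
wrist_force: [-0.0, 2.6, 1.6]
grip_width: 0.323
[ 0.48376637 -0.01889123  0.0253314 ] tool force [ 1.83796671  1.81853273 -1.59278169] [0.396735   0.05036844 0.00935286] -48.71873108354717
```

View pics/w17.png

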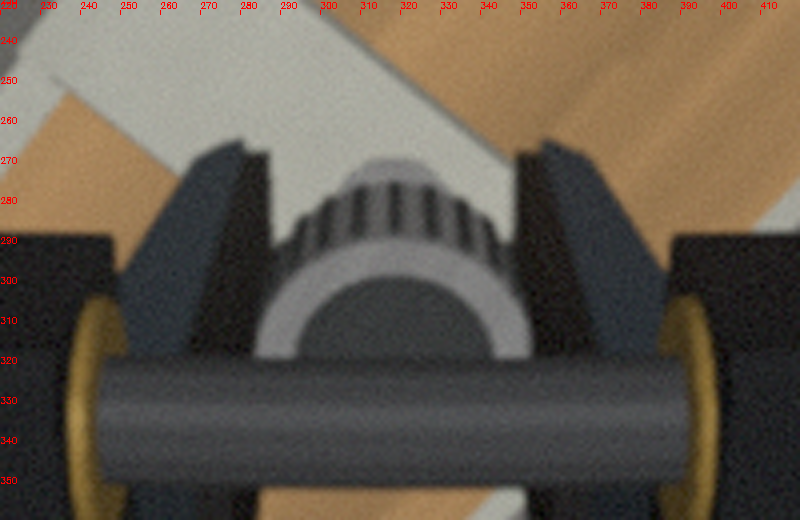

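View pics/t17.png

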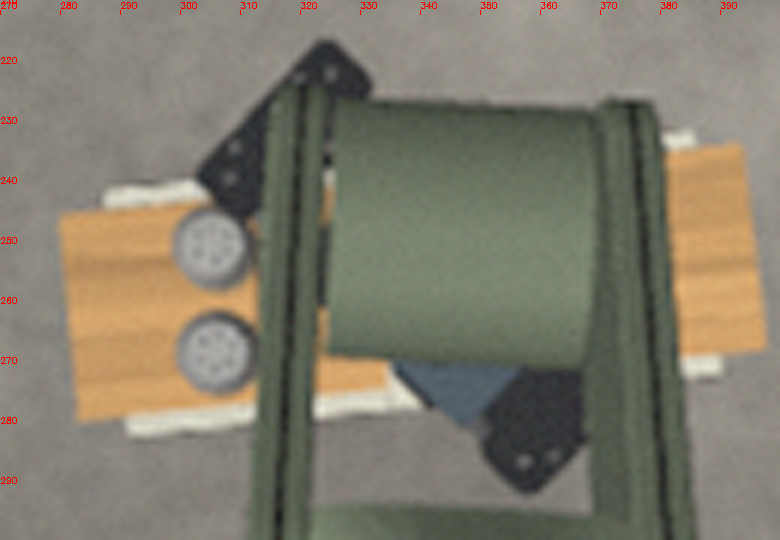

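Well centred now: side forces are under 2 N, and 80° (1.4 rad) is past the board's top face with no binding seen. The shakers are upright at (305,251) and (306,269). I'll continue.

```bash
python3 -m jog '[{"x":0,"y":0,"z":0.03,"yaw":4},{"x":0,"y":0,"z":0.1,"yaw":12},{"x":0,"y":0,"z":0.17,"yaw":20},{"x":0,"y":0,"z":0.23,"yaw":28},{"x":0,"y":0,"z":0.3,"yaw":36},{"x":0,"y":0,"z":0.37,"yaw":44},{"x":0,"y":0,"z":0.43,"yaw":52},{"x":0,"y":0,"z":0.5,"yaw":60},{"x":0,"y":0,"z":0.57,"yaw":68},{"x":0,"y":0,"z":0.63,"yaw":76},{"x":0,"y":0,"z":0.67,"yaw":80},{"x":0,"y":0,"z":0.67,"yaw":80}]'; python3 - <<'E'
from h import *
o=arm.observe(); print(o['eef_pos'],"tool force",o['orientation'].T@o['wrist_force'],o['torque'],o['joints'][5])
w=vision.get_image("wrist"); crop(w["pixels"],220,230,420,360,4,"pics/w18.png")
E
```

```text
clock: 20.3
eef_pos: [0.4836, -0.0188, 0.0186]
orientation: [[0.572, 0.821, -0.0], [0.821, -0.572, 0.001], [0.0, -0.001, -1.0]]
wrist_force: [-0.4, 3.6, 2.1]
grip_width: 0.322
[ 0.48359053 -0.01881191  0.01862131] tool force [ 2.71666737 -2.39918052 -2.14590486] [ 0.50729659  0.30875008 -0.0077233 ] 31.221016277727575
```

View pics/w18.png

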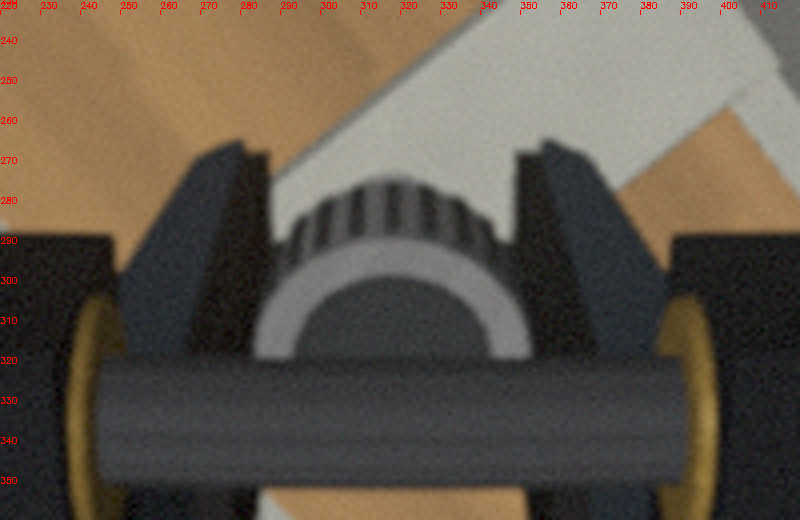

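The head keeps its place between the pads while the bridge comes closer, so it is descending with the tool. Last 84°.

```bash
python3 -m jog '[{"x":0,"y":0,"z":0.03,"yaw":4},{"x":0,"y":0,"z":0.1,"yaw":12},{"x":0,"y":0,"z":0.17,"yaw":20},{"x":0,"y":0,"z":0.23,"yaw":28},{"x":0,"y":0,"z":0.3,"yaw":36},{"x":0,"y":0,"z":0.37,"yaw":44},{"x":0,"y":0,"z":0.43,"yaw":52},{"x":0,"y":0,"z":0.5,"yaw":60},{"x":0,"y":0,"z":0.57,"yaw":68},{"x":0,"y":0,"z":0.63,"yaw":75},{"x":0,"y":0,"z":0.66,"yaw":80},{"x":0,"y":0,"z":0.67,"yaw":84}]';python3 -m jog '[{"x":0,"y":0,"z":0,"yaw":0},{"x":0,"y":0,"z":0,"yaw":0}]'; python3 - <<'E'
from h import *
o=arm.observe(); print(o['eef_pos'],"tool force",o['orientation'].T@o['wrist_force'],o['torque'],o['joints'][5])
w=vision.get_image("wrist"); crop(w["pixels"],220,230,420,360,4,"pics/w19.png")
s=vision.get_image("scene");crop(s["pixels"],240,180,350,285,6,"pics/s19.png")
E
```

```text
clock: 21.55
eef_pos: [0.4838, -0.0188, 0.0119]
orientation: [[0.876, -0.483, 0.0], [-0.483, -0.876, 0.0], [-0.0, -0.0, -1.0]]
wrist_force: [-0.7, 4.0, 2.8]
grip_width: 0.323
clock: 21.75
eef_pos: [0.4838, -0.0189, 0.0119]
orientation: [[0.877, -0.481, 0.0], [-0.481, -0.877, 0.0], [-0.0, -0.0, -1.0]]
wrist_force: [0.2, 4.7, 1.7]
grip_width: 0.317
[ 0.4838339  -0.0188584   0.01191926] tool force [-2.03050178 -4.21997553 -1.6590718 ] [0.85509886 0.18805968 0.39705221] 115.12529986470358
```

View pics/w19.png

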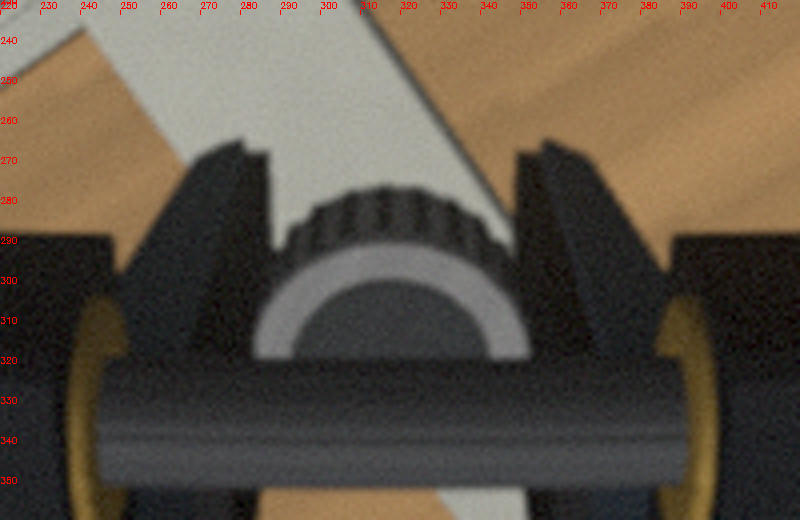

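View pics/s19.png

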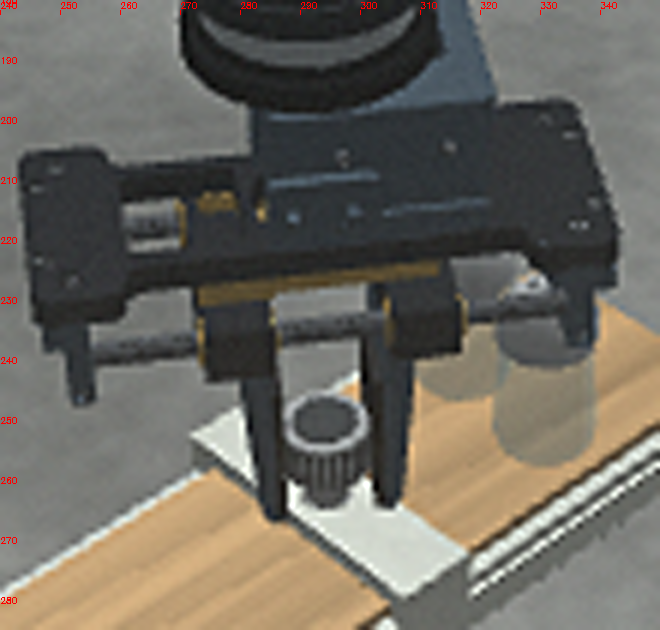

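The reaction torque rose to 0.40 N m at 244° commanded, so the end stop has been reached. The scene view shows the head low on the bridge and the shakers upright. I'll let go and lift straight up.

```bash
python3 -m jog '[{"x":0,"y":0,"z":0,"yaw":0},{"x":0,"y":0,"z":0,"yaw":0},{"x":0,"y":0,"z":0,"yaw":0},{"x":0,"y":0,"z":0,"yaw":0},{"x":0,"y":0,"z":-1,"yaw":0},{"x":0,"y":0,"z":-3,"yaw":0},{"x":0,"y":0,"z":-6,"yaw":0},{"x":0,"y":0,"z":-10,"yaw":0},{"x":0,"y":0,"z":-14,"yaw":0},{"x":0,"y":0,"z":-17,"yaw":0},{"x":0,"y":0,"z":-18,"yaw":0},{"x":0,"y":0,"z":-18,"yaw":0}]' 0.55;  python3 - <<'E'
from h import *
o=arm.observe(); print(o['eef_pos'],o['wrist_force'],o['joints'])
w=vision.get_image("wrist"); crop(w["pixels"],170,130,470,330,2,"pics/w20.png")
s=vision.get_image("scene");crop(s["pixels"],210,190,390,325,4,"pics/s20.png")
P=plane(s,(294,254),.0695); print(P)
E
```

```text
clock: 23.05
eef_pos: [0.4845, -0.0192, 0.1933]
orientation: [[0.875, -0.484, 0.003], [-0.484, -0.875, -0.0], [0.003, -0.001, -1.0]]
wrist_force: [-0.2, -0.0, -0.8]
grip_width: 0.549
[ 0.4844976  -0.01917853  0.19328221] [-0.23870257 -0.04370257 -0.82034394] [-3.62540729e+00  9.64343834e+00  9.99673284e+01 -6.43533328e-04
  7.01938306e+01  1.15294261e+02]
[ 0.49356437 -0.02507183  0.0695    ]
```

View pics/s20.png

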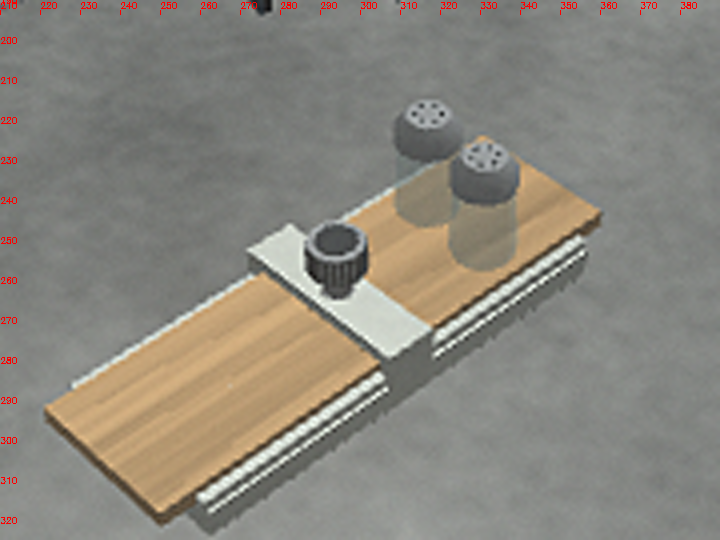

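View pics/w20.png

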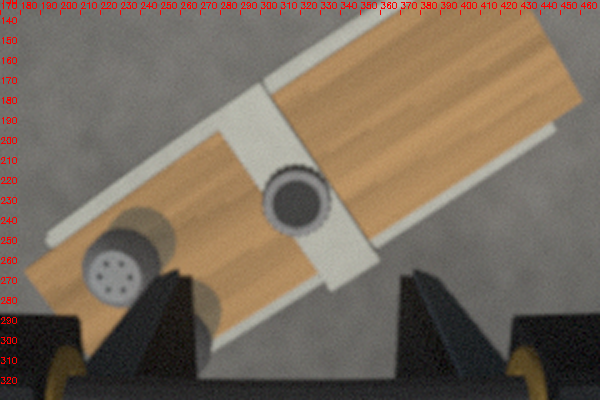

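The head-top ellipse moved in the scene view from (294,242.7) to (294.2,250.2). I'll compare that with a 20 mm descent and recheck the board.

```bash
python3 - <<'E'
from m import *
s=vision.get_image("scene")
a0=proj(s,[.4835,-.019,.0895]);
for d in(.018,.019,.020): print(d,proj(s,[.4835,-.019,.0895-d])-a0)
g=cv2.cvtColor(s["pixels"],cv2.COLOR_RGB2GRAY); crop(s["pixels"],275,235,315,275,14,"pics/s21.png")
m=(g[240:262,280:308]<95).astype(np.uint8); 
report(vision.get_image("top"))
E
```

```text
0.018 [0.26957244 6.81281789]
0.019 [0.28434799 7.18623581]
0.02 [0.29910272 7.55912736]
board -y end rel C -0.1384917164961345 0.0031175849689851296 slope -0.08076500232283974
rail end -1 -0.1355602608845548 0.0001289051157715375
rail end 1 -0.13913739835324157 5.123920934090549e-06
bridge edge -1 [np.float64(-0.016915041289576868), np.float64(-0.015327205156704462)]
bridge edge 1 [np.float64(0.01638581800432226), np.float64(0.014514003671452946)]
rail outer side -1 -0.05283543958372903 slope -0.043232271588338776
rail outer side 1 0.05323596879526305 slope 0.010038877795459844
```

View pics/s21.png

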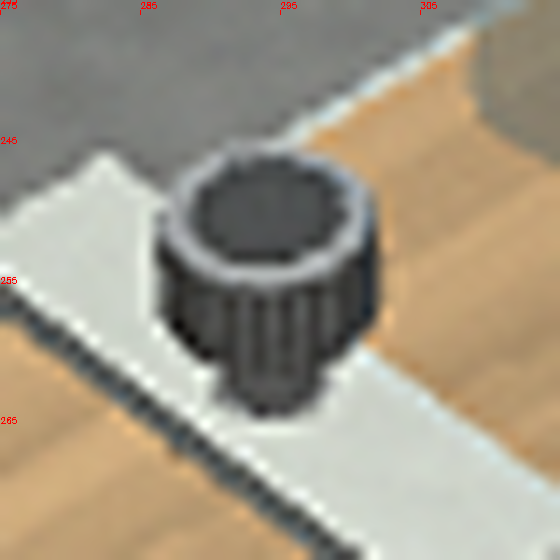

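The head moved 7.5 px, against 7.56 px predicted for the full 20 mm. The last top-view readout is meaningless because the arm blocks that view, but the scene view shows both shakers upright and the board in line. The gripper is clear, so I'm handing in.

```bash
python3 -c "
from workcell import arm
print(arm.finish_job())"
```

```text
the job is handed in; nothing more can be done
None
```

I pushed the board about 67 mm back along its channel. I then turned the thumbscrew clockwise about 244° with one regrip, let go, lifted clear and handed the job in at about 23 s. The interface gives no verdict.

**Last checks that agreed**
- **Board:** its overhang past the bracket's end measured 20.0 mm before screwing, so the holes were lined up to within a few tenths of a millimetre.
- **Screw:** it turned past the board's top without binding. A 0.40 N m reaction torque appeared at the expected end-stop angle. The head dropped 7.5 px in the scene view, against 7.56 px predicted for the full 20 mm.
- **Shakers and surroundings:** both shakers stood upright on the board in the last picture. The wrist force after letting go was about zero, and I never went near the mug or jar.

**What disagreed or failed**
- **Tool height:** the fingertips sat about 33 mm higher than the reported TCP implies. My first push passed above the board without touching it, and I corrected for this from the images.
- **Screw position:** the cameras disagreed by about 3 mm on where the screw axis was. The first 40° of turn built up 6.5 N sideways, so I let go, re-centred and regripped.
- **Refused call:** my first move was refused because its rows lacked the "z" key.
- **Final top view:** the arm blocked it, so I could not re-measure the board's overhang after the screw was home.

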